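# Sort look-alike battery packs by heft into their cradle

### The job

The three battery packs on the bench look the same, but one is an empty shell, one is half filled and one is full: lift each to feel its weight, then seat the lightest in the cradle bay next to the raised black housing, the middle one in the middle bay and the heaviest in the far bay. Each pack goes in upright and must be pressed down past the bay's spring catch until it is fully home on the floor, firmly but gently enough not to crack the cradle (keep the push below about 20 N). Tip no pack over and leave everything else on the bench where it is.

Things in the scene. Friction and masses are not known exactly. Their poses are not given: they have to be found in the camera images.
- pack_a_mid (a point): Centre (47.5 mm above the underside) of one of three outwardly identical upright battery packs: aluminium block, black top, 44 (its x) x 30 (its y) x 95 mm tall (z up), foot tapered, black groove 15 to 34 mm above the foot. Whole pack about 180 g (empty shell), 340 g (half filled) or 540 g (full), each within 10 percent, one of each; which is which changes every time.
- pack_b_mid (a point): Centre of the second of the identical 44 x 30 x 95 mm packs; axes as the first's.
- pack_c_mid (a point): Centre of the third of the identical 44 x 30 x 95 mm packs; axes as the first's.
- pack_a: The body of pack a; origin at the centre of its underside.
- pack_b: The body of pack b; origin at the centre of its underside.
- pack_c: The body of pack c; origin at the centre of its underside.
- cradle: Grey block fixed to the bench, 206 (its x) x 76 (its y) x 50 mm high, with a row of three open-topped rectangular bays along its x, 66 mm apart, and a raised black housing (46 mm long, 72 mm high) at its -x end. Origin on the bench under the middle bay, z up. Bay floors lie 42 mm below the block's top: a pack that is home stands 53 mm out of it.
- bay1: Dark floor plate of the bay next to the black housing; origin at the centre of its top, 8 mm above the bench; axes as the cradle's. A pack goes in upright, its 44 mm side along the cradle's x, either way round. The bay is 49 mm along x, its mouth is chamfered by 5 mm; its plain -y wall is 17.5 mm from the origin; on the +y side a sprung steel catch narrows it.
- bay2: Floor plate of the middle bay, as bay1. In each bay the catch slopes in from the mouth to a bump 18 to 26 mm above the floor and 11 mm from the centre; a pack must push it back (4 to 7 N sideways), which takes about 6 to 15 N of downward push including the pack's weight; near the floor the bump snaps into the pack's groove, the push drops, then the hard floor is met.
- bay3: Floor plate of the bay farthest from the housing; otherwise as bay1 and bay2.
- jar: Bystander: squat green glass jar with a black cap, 50 mm across, 42 mm high; origin under its centre.
- jar_tall: Bystander: amber glass jar with a white cap, 44 mm across, 60 mm high; origin under its centre.
- torch: Bystander: lying aluminium torch, 130 mm long, 32 mm high; origin on the bench under its middle.
- brush: Bystander: lying fingerprint brush, 160 mm long; origin under it.
- ink_pad: Bystander: flat black ink pad, 52 x 36 x 16 mm; origin under its centre.
- loupe: Bystander: black standing loupe, 36 mm across, 34 mm high; origin under its centre.
Mind the look-alikes: they are no part of the job. What is shaped like the pack_c but pink or purple is not meant. Leave any red look-alike of the pack_a alone.

How it is judged (in metres and radians):
At the end, for the whole second after the job is handed in: Each bay holds one pack, by weight: lightest in bay1, middle in bay2, heaviest in bay3 (told by its load on the floor plate: below 2.55 N, 2.55 to 4.3 N, above 4.3 N); each within 6 mm of its bay's centre, its underside within 3 mm of the bay's floor, upright within 0.1 rad, released and at rest (((horizontal distance between pack_a_mid and bay1 below 0.006 m and z of pack_a_mid in the frame of bay1 below 0.0505 m and angle between pack_a_mid's own z axis and vertical below 0.1 rad and contact force between pack_a and bay1 between 0.5 and 2.55 N) or (horizontal distance between pack_a_mid and bay2 below 0.006 m and z of pack_a_mid in the frame of bay2 below 0.0505 m and angle between pack_a_mid's own z axis and vertical below 0.1 rad and contact force between pack_a and bay2 between 2.55 and 4.3 N) or (horizontal distance between pack_a_mid and bay3 below 0.006 m and z of pack_a_mid in the frame of bay3 below 0.0505 m and angle between pack_a_mid's own z axis and vertical below 0.1 rad and contact force between pack_a and bay3 above 4.3 N)) and ((horizontal distance between pack_b_mid and bay1 below 0.006 m and z of pack_b_mid in the frame of bay1 below 0.0505 m and angle between pack_b_mid's own z axis and vertical below 0.1 rad and contact force between pack_b and bay1 between 0.5 and 2.55 N) or (horizontal distance between pack_b_mid and bay2 below 0.006 m and z of pack_b_mid in the frame of bay2 below 0.0505 m and angle between pack_b_mid's own z axis and vertical below 0.1 rad and contact force between pack_b and bay2 between 2.55 and 4.3 N) or (horizontal distance between pack_b_mid and bay3 below 0.006 m and z of pack_b_mid in the frame of bay3 below 0.0505 m and angle between pack_b_mid's own z axis and vertical below 0.1 rad and contact force between pack_b and bay3 above 4.3 N)) and ((horizontal distance between pack_c_mid and bay1 below 0.006 m and z of pack_c_mid in the frame of bay1 below 0.0505 m and angle between pack_c_mid's own z axis and vertical below 0.1 rad and contact force between pack_c and bay1 between 0.5 and 2.55 N) or (horizontal distance between pack_c_mid and bay2 below 0.006 m and z of pack_c_mid in the frame of bay2 below 0.0505 m and angle between pack_c_mid's own z axis and vertical below 0.1 rad and contact force between pack_c and bay2 between 2.55 and 4.3 N) or (horizontal distance between pack_c_mid and bay3 below 0.006 m and z of pack_c_mid in the frame of bay3 below 0.0505 m and angle between pack_c_mid's own z axis and vertical below 0.1 rad and contact force between pack_c and bay3 above 4.3 N)) and ((horizontal distance between pack_a_mid and bay1 below 0.006 m and z of pack_a_mid in the frame of bay1 below 0.0505 m and angle between pack_a_mid's own z axis and vertical below 0.1 rad and contact force between pack_a and bay1 between 0.5 and 2.55 N) or (horizontal distance between pack_b_mid and bay1 below 0.006 m and z of pack_b_mid in the frame of bay1 below 0.0505 m and angle between pack_b_mid's own z axis and vertical below 0.1 rad and contact force between pack_b and bay1 between 0.5 and 2.55 N) or (horizontal distance between pack_c_mid and bay1 below 0.006 m and z of pack_c_mid in the frame of bay1 below 0.0505 m and angle between pack_c_mid's own z axis and vertical below 0.1 rad and contact force between pack_c and bay1 between 0.5 and 2.55 N)) and ((horizontal distance between pack_a_mid and bay2 below 0.006 m and z of pack_a_mid in the frame of bay2 below 0.0505 m and angle between pack_a_mid's own z axis and vertical below 0.1 rad and contact force between pack_a and bay2 between 2.55 and 4.3 N) or (horizontal distance between pack_b_mid and bay2 below 0.006 m and z of pack_b_mid in the frame of bay2 below 0.0505 m and angle between pack_b_mid's own z axis and vertical below 0.1 rad and contact force between pack_b and bay2 between 2.55 and 4.3 N) or (horizontal distance between pack_c_mid and bay2 below 0.006 m and z of pack_c_mid in the frame of bay2 below 0.0505 m and angle between pack_c_mid's own z axis and vertical below 0.1 rad and contact force between pack_c and bay2 between 2.55 and 4.3 N)) and ((horizontal distance between pack_a_mid and bay3 below 0.006 m and z of pack_a_mid in the frame of bay3 below 0.0505 m and angle between pack_a_mid's own z axis and vertical below 0.1 rad and contact force between pack_a and bay3 above 4.3 N) or (horizontal distance between pack_b_mid and bay3 below 0.006 m and z of pack_b_mid in the frame of bay3 below 0.0505 m and angle between pack_b_mid's own z axis and vertical below 0.1 rad and contact force between pack_b and bay3 above 4.3 N) or (horizontal distance between pack_c_mid and bay3 below 0.006 m and z of pack_c_mid in the frame of bay3 below 0.0505 m and angle between pack_c_mid's own z axis and vertical below 0.1 rad and contact force between pack_c and bay3 above 4.3 N)) and linear speed of each of pack_a, pack_b, pack_c below 0.02 m/s); the robot touches nothing.
It fails at once if a pack is forced against the cradle with more than 45 N (contact force between any of pack_a, pack_b, pack_c and cradle above 45 N).
It fails at once if a pack is tipped by more than 0.7 rad (angle between any of pack_a_mid, pack_b_mid, pack_c_mid's own z axis and vertical above 0.7 rad).
It fails at once if a bystander is shifted by more than 30 mm (distance of any of jar, jar_tall, torch, brush, ink_pad, loupe from where it was at the start of the episode above 0.03 m).
It also fails if it takes over 72 s, if anything falls off the work surface, if the arm or the gripper's body presses on something with over 40 N, if the wrist force passes 120 N, or if a joint passes its speed limit or range.

### The arm

A 6-joint arm with a two-finger parallel gripper is mounted at the origin on the work surface. World frame = base frame: x ahead of the robot, y to its left, z up, the work surface at z = 0. Lengths are in mm, angles in rad, forces in N, time in s.
With the tool pointing down it reaches from about 350 to 775 mm from the base axis. Payload 7.3 kg.
Tool frame: the origin (TCP) lies midway between the tips of the shut fingers; the grasp point (between the pads) lies 19 mm behind it; z points along the fingers, y is the direction in which the jaws open and shut (so a half turn about z gives the same grasp; the last joint's range is limited). The gripper opens to 92 mm and grips with 3 to 60 N. Pads are 19 mm wide; open, the fingers measure 130 mm over their backs; the gripper's body (75 mm by 190 mm) begins 47 mm behind the grasp point.
Start: joints at [-1.363, 0.342, 1.524, -0, 1.275, -0.146], TCP at [181.917, -492.495, 226.741] pointing down, gripper open.
Joint ranges: [-2.53, 2.53], [-0.77, 2.02], [0.04, 2.7], [-1, 4.14], [0.28, 2.66], [-3.11, 3.11]. Speed limits (rad/s): [2.57, 2.57, 3.14, 3.14, 3.14, 3.14].

### API

Orientations are given as [roll, pitch, yaw] about the fixed x, y, z axes, in that order (R = Rz(yaw) Ry(pitch) Rx(roll)).
In Python, from plant import readout, optics, job gives the robot as it stands.
- The arm moves only by the tool drive_tool, never from a script. Its argument "series" is a list of rows, each a list of 4 numbers: the shift along the world's x, y, z in mm, then the turn about the world's z in degrees. A call has 1 to 12 rows; each row shifts and turns the commanded pose from where the row before left it; what a row does not reach is not made up. A row lasts 1/10 s, in which the tool goes at most 50 mm and 8.59 degrees, less where a joint would pass 70% of its speed; a pose out of reach is approached as far as the arm can. A call with a gripper value outside its range is refused whole. "hand" is the closure, from 0 (fully open) to 1 (shut), set as the call begins (left out, the last holds). The fingers move at their own pace and stop on an object; the grip force is fixed at half the most. Time passes only in rows, so rows that do not move let the fingers close. It gives the time, the measured TCP pose, the force and the opening at its end, in the units of the state.
- readout.get_obs(): the state, without advancing time (a new reading comes with each control period).
- optics.capture(name): name is "scene" or "side" or "wrist"; returns a dict with "image" (480x640x3 uint8, blue, green, red), "depth" (480x640 float32, mm along the optical axis (not along the pixel's ray), 0 where there is no reading), "vfov" (degrees; the focal length in pixels is half the picture's height over the tangent of half this angle, whatever the lens; pixels are square), "cx", "cy" (the principal point, pixels), "eye" and "rotation" of the camera in the world. Camera axes: x right, y down, z forward; pixel columns grow to the right and rows downward; lengths in mm; the calibration is good to about 2 mm. A picture is of the moment at which its call begins.
- job.close_job(): hands the job in, once; it reports no verdict.
The state is a dict: "time": time; "joint_positions": joint angles; "dq": joint speeds; "tau": joint torques, N m; "tool_pos": TCP position; "tcp_rot": TCP orientation; "contact_force": force on the tool from outside, world axes, zero at the start; "moment": the same for the moment, N m; "grip_width": finger opening in mm.
Only numpy, scipy, OpenCV 4.12 (cv2) and the standard library are available. Lean on these libraries where they do the work, as an engineer would, in place of code of your own. Each camera call takes 0.05 s, during which the arm holds its last target.

## Working session

There is one attempt and no reset: what is moved stays moved. The work goes in short steps, Python scripts to look and compute and a tool call to move; the robot and the scene stay as the last step left them, time stands still between calls to the robot, and variables do not carry over. Pictures are saved under pics/ and viewed, and the job is handed in when it is done.

Besides the shell and the picture viewer there is one more tool, called as name([rows], argument=value, ...), one row to a line, values as JSON. drive_tool: Moves the arm, as the interface text tells. Its arguments: {"type":"object","properties":{"series":{"type":"array"},"hand":{"type":"number"}},"required":["series"]}

```bash
ls; mkdir -p pics; python3 - <<'E'
from plant import readout, optics
import cv2, json
o=readout.get_obs(); print(o)
for n in ("scene","side","wrist"):
    c=optics.capture(n); cv2.imwrite(f"pics/{n}0.png",c["image"])
    import numpy as np
    np.savez(f"/tmp/{n}0.npz",**{k:np.array(v) for k,v in c.items()})
    print(n,c["vfov"],c["cx"],c["cy"],c["eye"],c["rotation"])
E
```

```text
pics
{'time': 0.0, 'joint_positions': array([-1.36296486e+00,  3.42729304e-01,  1.52498698e+00,  1.49666170e-05,
        1.27540142e+00, -1.46006502e-01]), 'dq': array([ 1.33675627e-03,  1.41796716e-04, -6.73813757e-05, -1.41074082e-03,
        1.39820863e-03,  1.93353641e-03]), 'tau': array([-1.09991252e-03, -4.31245708e+01, -2.44224304e+01,  7.16293976e-02,
        5.60534012e-02, -1.18482512e-04]), 'tool_pos': array([ 181.85268331, -492.07865093,  226.05203007]), 'tcp_rot': array([-3.14008591e+00, -2.36036280e-04,  3.53833424e-01]), 'contact_force': array([ 0.26395721,  0.03284714, -1.02056613]), 'moment': array([ 0.01605389, -0.01993908,  0.02676916]), 'grip_width': 91.6732875745405}
scene 57.02243362837437 318.92670175844603 233.31883471812267 [ 883.85332822 -265.83944301  686.08644627] [-2.5582821   0.01771763  0.94438142]
side 50.07326066130449 323.7435672198348 239.266489074196 [103.87229223 542.53294324 536.41654617] [-2.1724874   0.00567224 -2.52500843]
wrist 61.741901991729456 326.9476738706601 241.18229625424473 [ 254.77524044 -464.83580203  384.49083551] [ 2.85231199e+00  2.75681066e-03 -1.21607897e+00]
```

View pics/scene0.png

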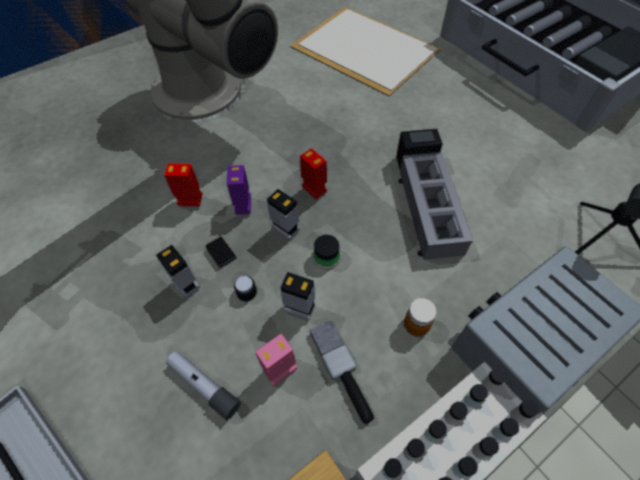

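View pics/side0.png

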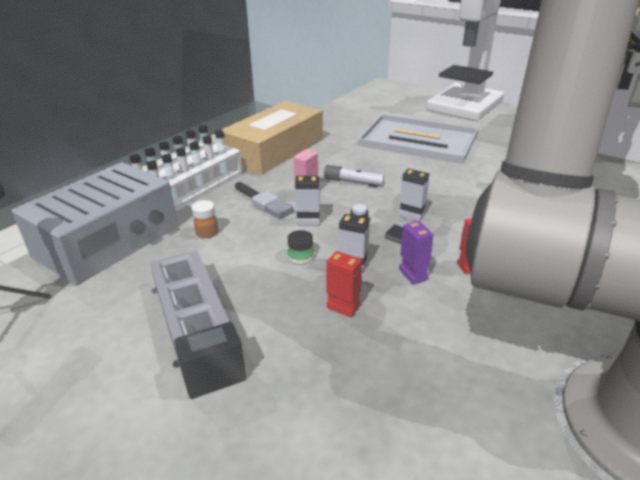

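View pics/wrist0.png

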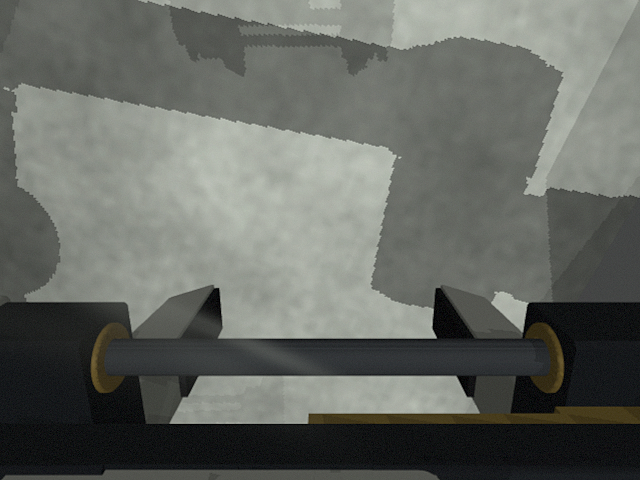

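The scene picture shows the aluminium packs with their black tops at about (283,200), (175,262) and (298,285). The cradle housing is at (419,145), with its bays at (426,167), (435,195) and (447,225). The red, purple and pink look-alikes are separate from these. Next I'll measure from the depth.

```bash
cat > h.py <<'E'
import numpy as np, cv2
from scipy.spatial.transform import Rotation as R
def load(n): return dict(np.load(f"/tmp/{n}.npz"))
def rot(c): return R.from_euler('xyz',np.array(c["rotation"]).ravel()).as_matrix()
def foc(c): return 240/np.tan(np.radians(float(c["vfov"]))/2)
def cloud(c):
    f=foc(c); v,u=np.mgrid[:480,:640]; d=c["depth"].astype(float)
    P=np.stack([(u-float(c["cx"]))/f*d,(v-float(c["cy"]))/f*d,d],-1)
    W=P@rot(c).T+np.array(c["eye"]); W[d<=0]=np.nan; return W
def ray(c,u,v,z):
    u=np.asarray(u,float);v=np.asarray(v,float)
    f=foc(c); D=np.stack([(u-float(c["cx"]))/f,(v-float(c["cy"]))/f,np.ones_like(u)],-1)@rot(c).T
    e=np.array(c["eye"]); t=(z-e[2])/D[...,2]; return e+t[...,None]*D
E
python3 - <<'E'
from h import *
for n in("scene0","side0"):
    c=load(n);W=cloud(c);z=W[...,2]
    print(n,np.isnan(z).mean())
    m=(W[...,0]>200)&(W[...,0]<750)&(W[...,1]>-600)&(W[...,1]<300)&(abs(z)<12)
    print(np.median(z[m]),m.sum())
    # rough height map
    A=np.c_[W[m][:,:2],np.ones(m.sum())];print(np.linalg.lstsq(A,z[m],rcond=None)[0])
    img=c["image"]
    hsv=cv2.cvtColor(img,cv2.COLOR_BGR2HSV)
    hm=((z>12)&(z<130)&(W[...,0]>100)&(W[...,0]<900)).astype(np.uint8)
    k,l,s,ce=cv2.connectedComponentsWithStats(hm)
    for i in range(1,k):
        if s[i,4]>150:
            w=W[l==i]; top=np.percentile(w[:,2],97); t=w[w[:,2]>top-6]
            print(s[i],"top",top.round(1),"cent",t[:,:2].mean(0).round(1),"minmax",w[:,:2].min(0).round(),w[:,:2].max(0).round())
E
```

```text
scene0 0.004026692708333333
0.5134545402407866 109461
[-0.00077835 -0.00182296  0.69184343]
[  440     0   200   128 17265] top 109.1 cent [483.9 656.5] minmax [193. 558.] [641. 923.]
[ 396  129   76  128 5525] top 73.5 cent [488.  248.6] minmax [450. 105.] [703. 293.]
[ 299  148   28   50 1033] top 96.4 cent [424.2  39.4] minmax [399.  23.] [447.  57.]
[ 164  163   38   42 1168] top 96.9 cent [ 301.9 -169.7] minmax [ 272. -196.] [ 326. -143.]
[226 165  25  49 904] top 97.0 cent [374.  -92.8] minmax [ 347. -117.] [399. -68.]
[ 266  189   33   50 1115] top 96.7 cent [469.8 -58.4] minmax [445. -78.] [493. -37.]
[  356   202   284   278 17461] top 107.1 cent [870.8  21. ] minmax [ 757. -202.] [900. 426.]
[313 235  27  32 701] top 43.9 cent [560.  -31.1] minmax [537. -54.] [583.  -8.]
[205 236  30  29 469] top 18.4 cent [ 441.8 -179.9] minmax [ 415. -197.] [ 467. -162.]
[ 156  245   43   51 1038] top 97.3 cent [ 462.8 -259.2] minmax [ 439. -276.] [ 485. -242.]
[ 280  272   35   48 1230] top 96.8 cent [ 615.6 -126.5] minmax [ 589. -150.] [ 641. -101.]
[233 276  23  24 397] top 36.0 cent [
[... 1375 characters left out ...]
9. -275.] [ 485. -236.]
[234 182  59  34 690] top 21.3 cent [ 721.7 -121.8] minmax [ 660. -147.] [820. -94.]
[192 201  26  34 704] top 61.1 cent [748.3  18.2] minmax [727.  -5.] [771.  39.]
[ 326  204   44  110 3309] top 96.0 cent [442.    6.4] minmax [ 401. -190.] [553.  63.]
[457 218  14  53 347] top 95.3 cent [ 319.3 -153.5] minmax [ 301. -164.] [ 327. -137.]
[ 385  221   48   61 1722] top 96.0 cent [372.6 -84.3] minmax [ 347. -192.] [468. -62.]
[287 230  27  31 676] top 43.4 cent [559.4 -23.6] minmax [537. -48.] [583.  -1.]
[ 149  250   97  145 7874] top 74.0 cent [486.3 258.9] minmax [451. 109.] [705. 299.]
[  0 285  46  12 237] top 58.0 cent [823.8 342.3] minmax [816. 295.] [828. 347.]
```

```bash
python3 - <<'E'
from h import *
for n in("scene0","side0"):
    c=load(n);W=cloud(c);z=W[...,2]; img=c["image"]
    hsv=cv2.cvtColor(img,cv2.COLOR_BGR2HSV)
    print(n)
    m=((z>91)&(z<100)&(W[...,0]>250)&(W[...,0]<720)&(W[...,1]<100)&(W[...,1]>-320)).astype(np.uint8)
    k,l,s,ce=cv2.connectedComponentsWithStats(m)
    for i in range(1,k):
        if s[i,4]<60: continue
        v,u=np.nonzero(l==i)
        P=ray(c,u,v,95.)[:,:2]; r=cv2.minAreaRect(P.astype(np.float32))
        print("top",s[i,4],np.median(hsv[l==i],0),"rect",np.round(r[0],1),np.round(r[1],1),round(r[2],1),"mean",P.mean(0).round(1))
    m=((z>46)&(z<53)&(W[...,0]>440)&(W[...,0]<720)&(W[...,1]>90)&(W[...,1]<310)).astype(np.uint8)
    v,u=np.nonzero(m);P=ray(c,u,v,50.)[:,:2]; print("cradle",cv2.minAreaRect(P.astype(np.float32)))
    m=((z>68)&(z<78)&(W[...,0]>440)&(W[...,0]<720)&(W[...,1]>90)&(W[...,1]<310)).astype(np.uint8)
    v,u=np.nonzero(m);P=ray(c,u,v,72.)[:,:2]; print("housing",cv2.minAreaRect(P.astype(np.float32)))
    x0,y0,w,h=(390,120,90,145) if n=="scene0" else (140,240,115,160)
    cv2.imwrite(f"pics/crad_{n}.png",cv2.resize(img[y0:y0+h,x0:x0+w],None,fx=3.7,fy=3.7,interpolation=cv2.INTER_CUBIC))
E
```

```text
scene0
top 323 [  1. 242. 141.] rect [423.8  39.3] [46.3 31.5] 4.4 mean [424.1  39.5]
top 344 [  1. 250. 160.] rect [ 301.5 -169.4] [45.4 33.1] 51.5 mean [ 301.5 -169.6]
top 347 [136. 179. 116.] rect [373.3 -93.1] [29.8 47.4] 59.5 mean [373.7 -92.7]
top 388 [96. 61. 26.] rect [469.7 -58.8] [45.8 31.5] 14.3 mean [469.7 -58.4]
top 487 [98. 56. 27.] rect [ 462.5 -259. ] [46.9 30. ] 5.9 mean [ 462.5 -259.2]
top 544 [102.  55.  29.] rect [ 615.5 -126.6] [44.3 30.6] 33.2 mean [ 615.5 -126.4]
top 700 [165. 103. 182.] rect [ 680.5 -208.4] [30.5 43.8] 1.3 mean [ 680.6 -208.6]
cradle ((577.494140625, 198.12545776367188), (77.89168548583984, 251.01429748535156), 60.16975402832031)
housing ((487.9881591796875, 249.0457000732422), (75.26868438720703, 47.941524505615234), 60.31844711303711)
side0
top 177 [167.  71. 226.] rect [ 679.1 -200.2] [34.  50.9] 1.2 mean [ 679.5 -201. ]
top 218 [105.   14.   89.5] rect [ 460.9 -250.3] [44.4 38.3] 4.8 mean [ 461.3 -251. ]
top 217 [140.  17.  89.] rect [ 613.4 -116.8] [43.5 34.8] 34.7 mean [ 613.9 -118.3]
top 317 [120.  16.  83.] rect [468.4 -49.9] [44.8 35. ] 13.7 mean [468.2 -50.2]
top 345 [137. 117. 170.] rect [372.8 -84.5] [32.7 48. ] 58.8 mean [372.6 -84.5]
top 443 [  1. 157. 196.] rect [423.   48.2] [45.1 35.1] 5.0 mean [423.   47.4]
cradle ((576.1673583984375, 205.70875549316406), (76.15177154541016, 256.80322265625), 60.08718490600586)
housing ((486.1110534667969, 258.1478271484375), (75.24691772460938, 48.34979248046875), 60.161495208740234)
```

```bash
python3 - <<'E'
import cv2
a=cv2.imread("pics/scene0.png")[140:340,140:360]
cv2.imwrite("pics/packs.png",cv2.resize(a,None,fx=3,fy=3,interpolation=cv2.INTER_CUBIC)[:600,:800])
E
```

```text
(no output)
```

View pics/packs.png

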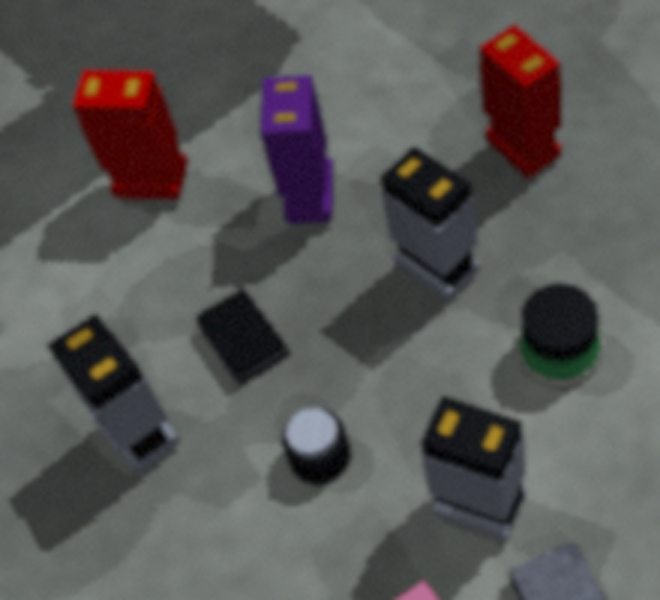

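View pics/crad_scene0.png

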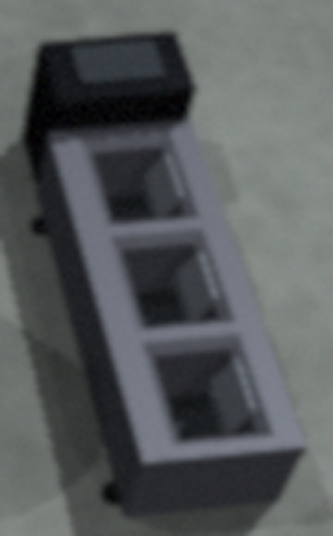

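drive_tool([
  [28,23.3,0,-1.4],
  [28,23.3,0,-1.4],
  [28,23.3,0,-1.4],
  [28,23.3,0,-1.4],
  [28,23.3,0,-1.4],
  [28,23.3,0,-1.4],
  [28,23.3,0,-1.4],
  [28,23.3,0,-1.4],
  [28,23.3,0,-1.4],
  [28,23.3,0,-1.8],
  [0,0,0,0],
  [0,0,0,0],
], hand=0.35)

```text
time: 1.35
tool_pos: [462.0, -259.0, 226.3]
tcp_rot: [-3.141, 0.001, 0.105]
contact_force: [0.5, -0.3, 0.3]
grip_width: 59.8
```

```bash
cat > cap.py <<'E'
import sys
from h import *
from plant import readout, optics
def cap(n,tag):
    c=optics.capture(n); c={k:np.array(v) for k,v in c.items()}
    np.savez(f"/tmp/{tag}.npz",**c); cv2.imwrite(f"pics/{tag}.png",c["image"]); return c
def st():
    o=readout.get_obs(); print("t",round(o["time"],2),"tcp",o["tool_pos"].round(1),"rpy",np.degrees(o["tcp_rot"]).round(2),"F",o["contact_force"].round(2),"w",round(o["grip_width"],1)); return o
def tops(c,zlo=88,zhi=102,zc=95.,box=(250,720,-320,320)):
    W=cloud(c);z=W[...,2]
    m=((z>zlo)&(z<zhi)&(W[...,0]>box[0])&(W[...,0]<box[1])&(W[...,1]<box[3])&(W[...,1]>box[2])).astype(np.uint8)
    k,l,s,ce=cv2.connectedComponentsWithStats(m)
    for i in range(1,k):
        if s[i,4]<60: continue
        v,u=np.nonzero(l==i); P=ray(c,u,v,zc)[:,:2]; r=cv2.minAreaRect(P.astype(np.float32))
        print("top",s[i],"rect",np.round(r[0],1),np.round(r[1],1),round(r[2],1),"mean",P.mean(0).round(1),"z",np.median(z[l==i]).round(1))
E
python3 - <<'E'
from cap import *
st(); c=cap("wrist","wrist1"); tops(c); st()
E
```

```text
t 1.35 tcp [ 462.  -259.   226.3] rpy [-1.7999e+02  5.0000e-02  6.0000e+00] F [ 0.54 -0.28  0.35] w 59.8
top [128   0  48  20 538] rect [ 595.8 -131. ] [10.9 30. ] 6.0 mean [ 597.2 -128.6] z 94.8
top [  19  157   64   65 2789] rect [470.6 -56.2] [43.8 34.7] 14.3 mean [471.  -55.7] z 95.6
top [ 304  198   41   58 2321] rect [ 463.8 -255.3] [44.2 29.6] 5.3 mean [ 464.2 -255.2] z 95.4
top [ 90 282  47  20 532] rect [394.3 -95.4] [16.1 36.4] 6.1 mean [391.8 -94.3] z 95.0
t 1.4 tcp [ 461.5 -259.6  226.4] rpy [-1.7999e+02  5.0000e-02  5.9200e+00] F [-0.8  -0.05  0.37] w 59.3
```

View pics/wrist1.png

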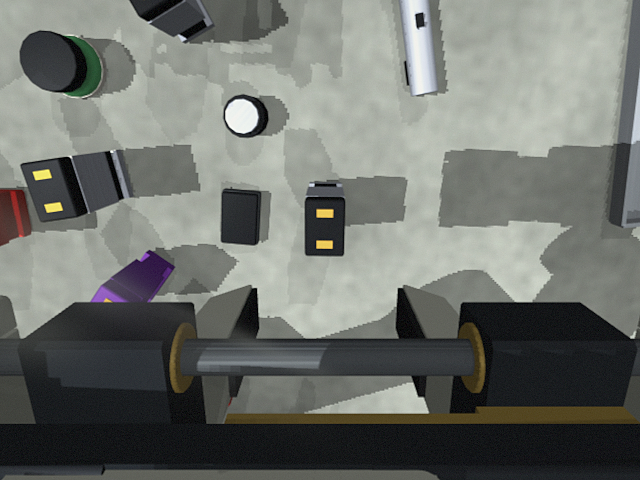

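drive_tool([
  [2,4,0,-0.4],
  [0,0,-40,0],
  [0,0,-40,0],
  [0,0,-40,0],
  [0,0,-30,0],
  [0,0,-18,0],
  [0,0,-8,0],
  [0,0,0,0],
])

```text
time: 2.2
tool_pos: [463.2, -255.8, 50.1]
tcp_rot: [-3.141, 0.001, 0.094]
contact_force: [0.5, 0.3, 0.2]
grip_width: 59.6
```

drive_tool([
  [0,0,0,0],
  [0,0,0,0],
  [0,0,0,0],
  [0,0,0,0],
  [0,0,0,0],
], hand=1)

```text
time: 2.7
tool_pos: [464.3, -255.7, 51.4]
tcp_rot: [3.141, -0.001, 0.096]
contact_force: [-0.8, -1.0, 4.0]
grip_width: 29.7
```

```bash
python3 - <<'E'
from cap import *
st(); c=cap("wrist","wrist2"); tops(c)
E
```

```text
t 2.7 tcp [ 464.3 -255.7   51.4] rpy [ 1.7994e+02 -5.0000e-02  5.4700e+00] F [-0.81 -1.    4.  ] w 29.7
top [ 257  300  140   39 3950] rect [ 481.7 -253. ] [13.3 44.3] 5.5 mean [ 481.  -253.1] z 94.9
top [ 271  376  112   38 3796] rect [ 453.7 -255.8] [14.7 36.9] 5.5 mean [ 454.2 -255.7] z 95.6
```

View pics/wrist2.png

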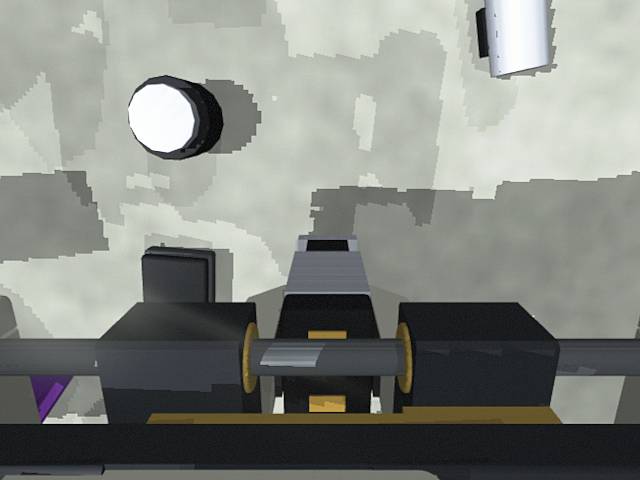

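drive_tool([
  [0,0,10,0],
  [0,0,30,0],
  [0,0,40,0],
  [0,0,40,0],
  [0,0,30,0],
  [0,0,10,0],
  [0,0,0,0],
  [0,0,0,0],
  [0,0,0,0],
  [0,0,0,0],
])

```text
time: 3.75
tool_pos: [463.3, -255.1, 209.1]
tcp_rot: [-3.139, 0.002, 0.095]
contact_force: [-0.2, 0.4, -2.7]
grip_width: 29.8
```

```bash
cat >> cap.py <<'E'
def weigh(n=10):
    F=[]
    for i in range(n):
        optics.capture("wrist"); F.append(readout.get_obs()["contact_force"])
    F=np.array(F); print("F mean",F.mean(0).round(2),"sd",F.std(0).round(2))
E
python3 - <<'E'
from cap import *
weigh(8); st()
c=cap("wrist","wrist3"); tops(c,200,300,246.,(300,700,-500,0))
c=cap("scene","scene3"); tops(c,200,280,246.,(400,530,-300,-200))
E
```

```text
F mean [-0.62  0.03 -3.22] sd [0.33 0.33 0.47]
t 4.15 tcp [ 463.9 -255.5  210.7] rpy [180.     0.     5.47] F [-0.13  0.09 -3.44] w 29.7
top [    0   255   640   169 44131] rect [ 467.2 -251.4] [ 65.5 236.3] 5.6 mean [ 467.1 -249.9] z 288.9
top [116 179  22  14  99] rect [ 434.4 -258.5] [ 7.7 28.5] 5.3 mean [ 434.3 -258.7] z 255.2
top [ 113  185   54   50 1667] rect [ 485.5 -254.4] [69.8 68.4] 5.6 mean [ 483.5 -256.7] z 240.2
```

View pics/scene3.png

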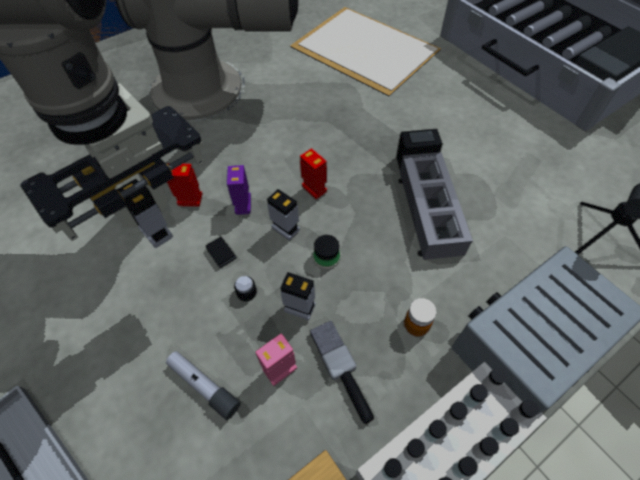

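drive_tool([
  [5.4,40.4,3.4,-2.9],
  [5.4,40.4,3.4,-2.9],
  [5.4,40.4,3.4,-2.9],
  [5.4,40.4,3.4,-2.9],
  [5.4,40.4,3.4,-3],
  [5.4,40.4,3.4,-3],
  [5.4,40.4,3.4,-3],
  [5.4,40.4,3.4,-3],
  [5.4,40.4,3.4,-3],
  [5.4,40.4,3.4,-3],
  [5.4,40.4,3.4,-3],
  [5.4,40.4,3.4,-2.6],
])

```text
time: 5.45
tool_pos: [528.7, 231.0, 251.8]
tcp_rot: [-3.142, -0.0, -0.521]
contact_force: [0.5, -0.1, -4.0]
grip_width: 29.9
```

drive_tool([
  [0,0,0,0],
  [0,0,0,0],
])

```text
time: 5.65
tool_pos: [528.4, 230.0, 251.2]
tcp_rot: [3.141, 0.0, -0.516]
contact_force: [-1.2, -0.7, -3.8]
grip_width: 29.7
```

```bash
python3 - <<'E'
from cap import *
st()
c=cap("wrist","wrist4"); 
W=cloud(c);z=W[...,2]
for lo,hi,zc in((46,54,50.),(68,76,72.)):
    m=((z>lo)&(z<hi)&(W[...,0]>420)&(W[...,0]<740)).astype(np.uint8)
    k,l,s,ce=cv2.connectedComponentsWithStats(m)
    for i in range(1,k):
        if s[i,4]<200: continue
        v,u=np.nonzero(l==i);P=ray(c,u,v,zc)[:,:2];print(zc,s[i],np.median(z[l==i]),cv2.minAreaRect(P.astype(np.float32)))
s_=cap("scene","scene4")
E
```

```text
t 5.65 tcp [528.4 230.  251.2] rpy [ 1.7995e+02  1.0000e-02 -2.9580e+01] F [-1.24 -0.66 -3.75] w 29.7
50.0 [  278     0    96   238 13104] 50.1540582711186 ((591.8952026367188, 197.10116577148438), (76.09307861328125, 195.81329345703125), 60.148136138916016)
50.0 [619  84  21  45 259] 49.319031373303346 ((478.33538818359375, -35.78987121582031), (16.505510330200195, 36.30267333984375), 73.02593231201172)
50.0 [533 179  35  42 209] 49.81188156211539 ((441.2655334472656, 52.72257995605469), (22.439044952392578, 38.70231628417969), 43.53760528564453)
72.0 [546 182  37  46 249] 72.19874415311142 ((440.7580261230469, 52.64111328125), (22.664583206176758, 39.38048553466797), 44.695003509521484)
72.0 [282 241  16  44 388] 72.03447797654133 ((507.1470947265625, 281.54498291015625), (13.277643203735352, 40.94441604614258), 59.2403678894043)
72.0 [357 241  11  37 205] 71.76238307690642 ((478.2879943847656, 223.69029235839844), (8.829628944396973, 34.0883674621582), 62.10384750366211)
```

View pics/wrist4.png

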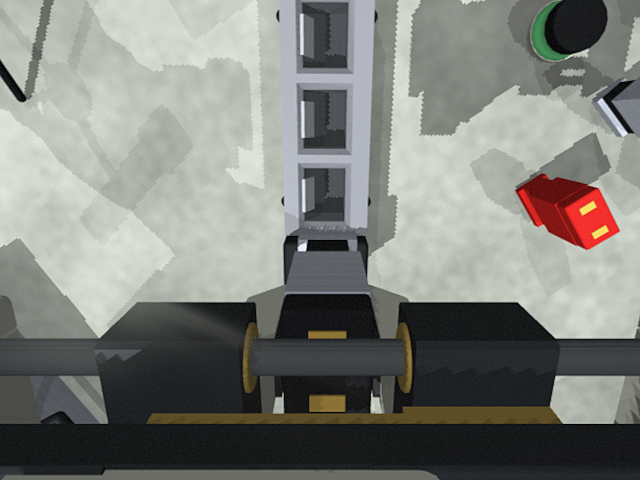

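View pics/scene4.png

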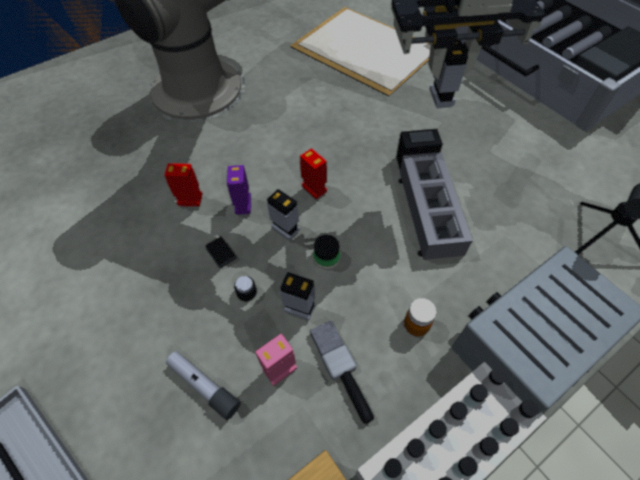

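```bash
python3 - <<'E'
from cap import *
c=load("wrist4")
g=cv2.cvtColor(c["image"],cv2.COLOR_BGR2GRAY)
W=cloud(c);z=W[...,2]
th=np.radians(-29.85); ex=np.array([np.cos(th),np.sin(th)]); ey=np.array([-ex[1],ex[0]]); O=np.array([597.,190.])
m=((z>47.5)&(z<53)&(W[...,0]>420)&(W[...,0]<740)).astype(np.uint8)
k,l,s,ce=cv2.connectedComponentsWithStats(m); i=1+np.argmax(s[1:,4]); m=(l==i)
v,u=np.nonzero(m);P=ray(c,u,v,50.)[:,:2]; q=np.c_[(P-O)@ex,(P-O)@ey]
# outer y edges per x slice
for x in range(-90,100,15):
    w=q[abs(q[:,0]-x)<4]; print("x",x,"y",w[:,1].min().round(1),w[:,1].max().round(1),end="; ")
print()
# profile along x at |y|<8 : top occupancy
xs=np.arange(-110,110,1.)
w=q[abs(q[:,1]+2)<8]; h,_=np.histogram(w[:,0],xs); 
on=(h>h.max()*0.5).astype(int); d=np.diff(on); print("webs on",xs[:-1][1:][d==1],"off",xs[:-1][1:][d==-1])
for x in (-66,0,50):
    w=q[abs(q[:,0]-x)<8]; h,e=np.histogram(w[:,1],np.arange(-45,45,1.)); on=(h>h.max()*.5).astype(int); d=np.diff(on); print(x,"y on",e[1:-1][d==1],"off",e[1:-1][d==-1])
# gray profiles too
def pr(xy0,xy1,n):
    t=np.linspace(0,1,n)[:,None]; p=(O+ np.outer(np.ones(n),0*ex)+ (xy0[0]+(xy1[0]-xy0[0])*t)*ex+(xy0[1]+(xy1[1]-xy0[1])*t)*ey)
    Pc=(np.c_[p,np.full(n,50.)]-c["eye"])@rot(c); f=foc(c)
    uu=Pc[:,0]/Pc[:,2]*f+float(c["cx"]);vv=Pc[:,1]/Pc[:,2]*f+float(c["cy"])
    return cv2.remap(g,uu.astype(np.float32)[None],vv.astype(np.float32)[None],cv2.INTER_LINEAR)[0]
print("gray x -110..100:",[int(a) for a in pr((-110,-8),(100,-8),211)])
E
```

```text
x -90 y -34.4 41.1; x -75 y -34.1 41.7; x -60 y -34.4 41.3; x -45 y -34.0 41.7; x -30 y -34.3 41.4; x -15 y -34.4 41.7; x 0 y -34.1 41.5; x 15 y -34.4 41.0; x 30 y -33.9 41.5; x 45 y -34.2 41.1; x 60 y -34.4 41.4; x 75 y -34.4 41.6; x 90 y -34.1 41.4; 
webs on [-97. -36. -29.  26.  29.  32.  36.] off [-95. -34. -28.  27.  30.  34.  37.]
-66 y on [-34.  21.] off [-17.  42.]
0 y on [-34.  21.] off [-16.  42.]
50 y on [-34.  21.  26.] off [-16.  22.  41.]
gray x -110..100: [14, 6, 48, 95, 98, 94, 93, 91, 92, 88, 96, 108, 114, 114, 109, 102, 109, 124, 131, 128, 95, 67, 64, 64, 64, 64, 64, 65, 57, 51, 52, 52, 50, 52, 51, 51, 50, 49, 49, 49, 51, 49, 70, 86, 84, 83, 82, 82, 83, 84, 82, 82, 83, 82, 83, 81, 82, 83, 85, 84, 85, 84, 84, 85, 84, 84, 84, 78, 106, 146, 152, 156, 163, 177, 186, 185, 185, 183, 187, 179, 145, 119, 125, 128, 129, 103, 66, 57, 52, 52, 54, 51, 51, 54, 50, 53, 52, 52, 52, 51, 50, 61, 84, 83, 83, 82, 82, 83, 82, 83, 84, 82, 82, 82, 82, 81, 82, 81, 84, 81, 84, 83, 82, 84, 83, 84, 83, 83, 85, 85, 86, 78, 69, 84, 143, 154, 154, 158, 161, 176, 185, 182, 181, 184, 184, 182, 146, 124, 126, 131, 107, 60, 52, 55, 55, 53, 54, 54, 54, 51, 62, 74, 83, 83, 81, 82, 82, 81, 83, 83, 83, 83, 84, 83, 84, 83, 83, 82, 84, 81, 83, 84, 84, 84, 85, 82, 82, 86, 84, 84, 82, 74, 77, 73, 70, 74, 76, 76, 84, 136, 110, 0, 0, 0, 0, 0, 0, 0, 0, 0, 0]
```

```bash
python3 - <<'E'
from cap import *
c=load("wrist4"); W=cloud(c)
img=c["image"][230:310,260:400]; cv2.imwrite("pics/held4.png",cv2.resize(img,None,fx=5,fy=5,interpolation=cv2.INTER_CUBIC))
T=np.array([528.6,230.0,251.4]); a=np.radians(-29.6); ex=np.array([np.cos(a),np.sin(a),0]);ey=np.array([-ex[1],ex[0],0])
print("eye in tool:",(c["eye"]-T)@ex,(c["eye"]-T)@ey,c["eye"][2]-T[2],c["rotation"])
for r in (240,246,252,258,264,270,280,290,296):
    d=c["depth"][r]; cols=np.arange(640); ok=(cols>270)&(cols<392)&(d>60)&(d<260)
    # print z profile
    w=W[r][ok]; z=w[:,2]; x=(w-T)@ex; y=(w-T)@ey
    sel=(np.abs(y)<20)
    print(r,"cols",cols[ok][sel].min(),cols[ok][sel].max(),"y",y[sel].min().round(1),y[sel].max().round(1),"mid",((y[sel].min()+y[sel].max())/2).round(2),"x",np.median(x[sel]).round(1),"z",np.median(z[sel]).round(1))
E
```

```text
eye in tool: 77.10430136515588 0.9414522081230937 158.1238896774324 [ 2.85083393e+00  1.97451001e-04 -2.08626369e+00]
240 cols 297 356 y -13.8 16.0 mid 1.11 x 19.8 z 216.0
246 cols 298 356 y -13.9 15.7 mid 0.93 x 19.9 z 226.4
252 cols 294 359 y -13.7 15.9 mid 1.07 x 19.9 z 235.6
258 cols 293 360 y -13.4 15.7 mid 1.16 x 20.0 z 244.3
264 cols 291 362 y -13.7 15.9 mid 1.07 x 20.0 z 252.0
270 cols 290 364 y -13.9 15.7 mid 0.92 x 19.9 z 258.7
280 cols 287 366 y -13.6 15.9 mid 1.13 x 20.0 z 269.6
290 cols 281 377 y -19.7 19.8 mid 0.07 x 20.0 z 278.8
296 cols 279 379 y -19.9 20.0 mid 0.07 x 20.0 z 283.8
```

View pics/held4.png

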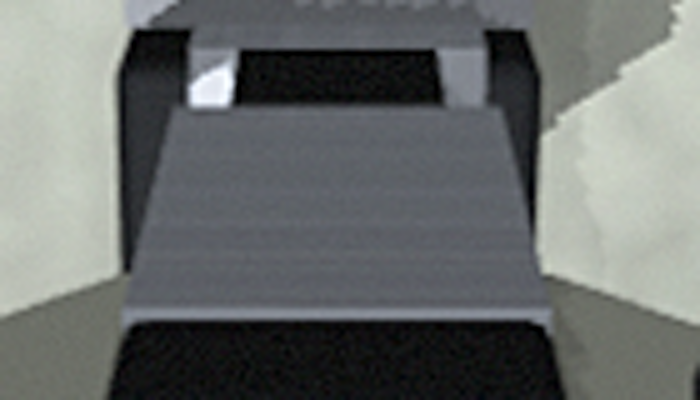

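drive_tool([
  [24,-13,0,-0.3],
  [24,-13,0,0],
  [22.9,-12.5,0,0],
  [0,0,-35,0],
  [0,0,-40,0],
  [0,0,-40,0],
  [0,0,-20,0],
  [0,0,0,0],
  [0,0,0,0],
])

```text
time: 6.65
tool_pos: [600.2, 189.8, 117.4]
tcp_rot: [-3.141, -0.001, -0.525]
contact_force: [0.5, 1.1, -2.4]
grip_width: 30.0
```

```bash
python3 - <<'E'
from cap import *
st(); weigh(5)
c=cap("scene","scene5"); cv2.imwrite("pics/s5.png",cv2.resize(c["image"][90:290,360:520],None,fx=3.7,fy=3,interpolation=cv2.INTER_CUBIC))
c=cap("side","side5"); cv2.imwrite("pics/d5.png",cv2.resize(c["image"][150:400,100:300],None,fx=2.4,fy=2.4,interpolation=cv2.INTER_CUBIC))
c=cap("wrist","wrist5")
E
```

```text
t 6.65 tcp [600.2 189.8 117.4] rpy [-1.7998e+02 -4.0000e-02 -3.0100e+01] F [ 0.53  1.11 -2.4 ] w 30.0
F mean [-0.14 -0.24 -3.28] sd [0.33 0.5  0.43]
```

View pics/s5.png

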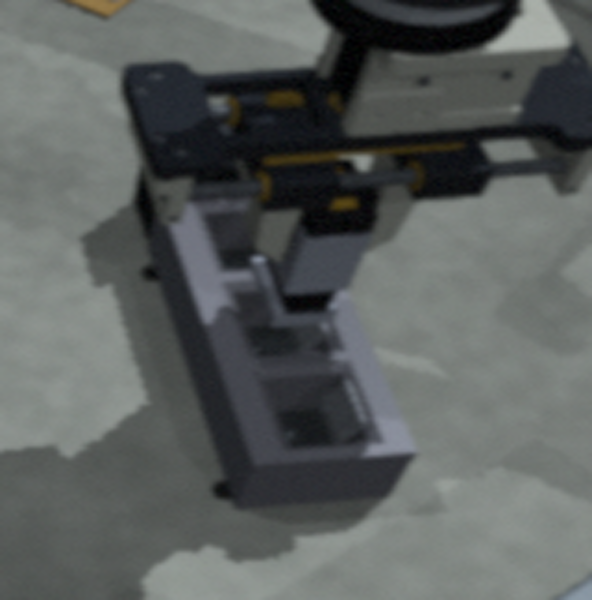

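View pics/d5.png

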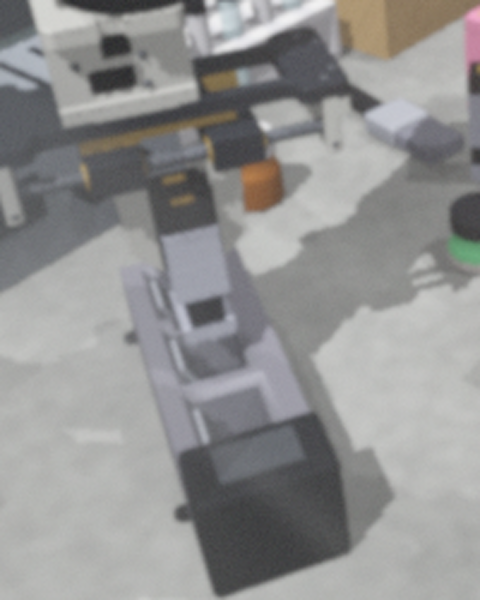

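View pics/wrist5.png

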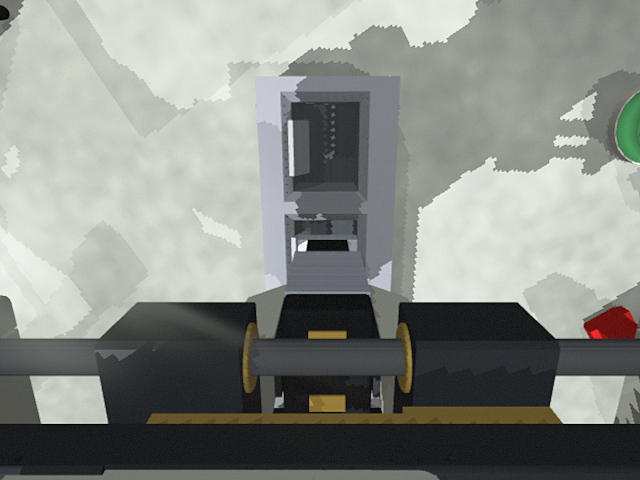

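```bash
cat >> cap.py <<'E'
def rel(tag, ang=-29.85):
    c=load(tag); W=cloud(c); a=np.radians(ang); ex=np.array([np.cos(a),np.sin(a),0]);ey=np.array([-ex[1],ex[0],0])
    e=c["eye"]; X=(W-e)@ex; Y=(W-e)@ey; z=W[...,2]
    b=(X<-50)&(X>-62)&(abs(Y)<17)&(z>0)&(c["depth"]>110)&(c["depth"]<230)
    v,u=np.nonzero(b); ys=[]
    for r in np.unique(v):
        y=Y[r][b[r]]
        if len(y)>40 and y.max()-y.min()<31.5: ys.append((y.min()+y.max())/2)
    pc=np.array([np.median(X[b])-22,np.median(ys)]); print("pack (cam-rel, cradle axes)",pc.round(2),"n",len(ys),"zmin",z[b].min().round(1))
    m=((z>47.5)&(z<53)&(abs(Y)<60)&(X>-90)).astype(np.uint8)
    k,l,s,ce=cv2.connectedComponentsWithStats(m); i=1+np.argmax(s[1:,4]); v,u=np.nonzero(l==i)
    P=ray(c,u,v,50.); x=(P-e)@ex; y=(P-e)@ey
    cen=[]
    for t in np.arange(np.percentile(x,15),x.max()-6,8):
        w=y[abs(x-t)<4]; cen.append((w.min(),w.max(),t))
    cen=np.array(cen); wid=cen[:,1]-cen[:,0]; ok=abs(wid-76)<2
    mid=(cen[ok,0]+cen[ok,1])/2; print("axis y",np.median(mid).round(2),"slope deg",np.degrees(np.polyfit(cen[ok,2],mid,1)[0]).round(2),"n",ok.sum(),"xmax",x.max().round(1))
    g=cv2.cvtColor(c["image"],cv2.COLOR_BGR2GRAY).astype(np.uint8)
    yc=np.median(mid)-10; xs=np.arange(-95,130,0.5); p=e+np.outer(xs,ex)+yc*ey; p[:,2]=50
    Pc=(p-e)@rot(c); f=foc(c); uu=Pc[:,0]/Pc[:,2]*f+float(c["cx"]);vv=Pc[:,1]/Pc[:,2]*f+float(c["cy"])
    pr=cv2.remap(g,uu.astype(np.float32)[None],vv.astype(np.float32)[None],cv2.INTER_LINEAR)[0].astype(int)
    d=np.diff(pr); big=[(float(xs[j]),int(d[j])) for j in range(len(d)) if abs(d[j])>12]; print("edges",big)
E
python3 - <<'E'
from cap import *
print(4);rel("wrist4")
print(5);rel("wrist5"); st()
E
```

```text
4
pack (cam-rel, cradle axes) [-79.18  -0.12] n 91 zmin 205.3
axis y 1.66 slope deg -0.03 n 18 xmax 92.1
edges [(-89.0, -16), (-88.5, -16), (-88.0, -17), (-66.5, 13), (-40.5, 16), (-40.0, 20), (-39.5, 22), (-28.5, -20), (-28.0, -16), (-23.5, -20), (-23.0, -26), (-22.5, -15), (-6.5, 17), (25.0, 35), (25.5, 29), (37.5, -25), (38.0, -19), (41.5, -17), (42.0, -25), (42.5, -23), (90.0, 18), (90.5, 28), (91.0, 17), (92.0, -110), (92.5, -28)]
5
pack (cam-rel, cradle axes) [-78.98   0.55] n 91 zmin 51.0
axis y 0.56 slope deg -0.01 n 11 xmax 23.0
edges [(-74.0, -24), (-73.5, -34), (-73.0, -26), (-66.5, 76), (-66.0, 14), (-51.0, 16), (-38.0, -14), (10.0, 27), (15.0, 25), (15.5, 14), (29.5, 18), (30.0, 13), (36.0, 47), (36.5, 26), (58.0, -192), (58.5, -13)]
t 7.05 tcp [599.9 190.9 117.3] rpy [-1.7996e+02 -5.0000e-02 -3.0020e+01] F [-0.51 -0.54 -3.88] w 29.7
```

drive_tool([
  [-0.6,0.3,0,0.1],
  [0,0,-10,0],
  [0,0,-6,0],
  [0,0,-5,0],
  [0,0,-5,0],
  [0,0,0,0],
])

```text
time: 7.65
tool_pos: [598.5, 191.0, 89.4]
tcp_rot: [3.14, 0.001, -0.522]
contact_force: [0.6, -0.1, -4.6]
grip_width: 29.8
```

drive_tool([
  [0,0,-3,0],
  [0,0,-3,0],
  [0,0,-2,0],
])

```text
time: 7.95
tool_pos: [599.1, 190.4, 83.2]
tcp_rot: [3.141, -0.001, -0.522]
contact_force: [-3.4, -4.2, 6.4]
grip_width: 29.7
```

drive_tool([
  [0,0,-2,0],
  [0,0,-2,0],
  [0,0,-2,0],
])

```text
time: 8.25
tool_pos: [598.9, 190.4, 76.6]
tcp_rot: [3.14, -0.0, -0.522]
contact_force: [-1.4, -5.2, 0.5]
grip_width: 30.0
```

drive_tool([
  [0,0,-2,0],
  [0,0,-2,0],
  [0,0,-2,0],
])

```text
time: 8.55
tool_pos: [598.3, 190.3, 70.0]
tcp_rot: [3.14, 0.001, -0.522]
contact_force: [-2.7, -4.3, -0.4]
grip_width: 30.2
```

drive_tool([
  [0,0,-2,0],
  [0,0,-2,0],
  [0,0,-1.5,0],
])

```text
time: 8.85
tool_pos: [598.3, 190.4, 64.4]
tcp_rot: [3.139, 0.001, -0.522]
contact_force: [-2.9, -4.5, -0.2]
grip_width: 29.8
```

drive_tool([
  [0,0,-1,0],
  [0,0,-1,0],
])

```text
time: 9.05
tool_pos: [598.4, 190.6, 62.5]
tcp_rot: [3.14, 0.001, -0.523]
contact_force: [-0.0, 0.1, -3.6]
grip_width: 30.3
```

drive_tool([
  [0,0,-1,0],
  [0,0,-1,0],
  [0,0,0,0],
])

```text
time: 9.35
tool_pos: [599.0, 191.4, 60.7]
tcp_rot: [-3.141, 0.0, -0.522]
contact_force: [-0.8, -0.1, -4.0]
grip_width: 29.9
```

drive_tool([
  [0,0,-0.7,0],
  [0,0,0,0],
])

```text
time: 9.55
tool_pos: [599.0, 191.3, 60.2]
tcp_rot: [-3.142, 0.0, -0.522]
contact_force: [0.8, -0.5, -3.6]
grip_width: 29.7
```

drive_tool([
  [0,0,-0.7,0],
  [0,0,0,0],
])

```text
time: 9.75
tool_pos: [599.0, 191.1, 59.6]
tcp_rot: [3.141, 0.0, -0.522]
contact_force: [-0.2, -1.1, -2.9]
grip_width: 29.6
```

drive_tool([
  [0,0,-0.5,0],
  [0,0,0,0],
])

```text
time: 9.95
tool_pos: [599.1, 191.1, 59.5]
tcp_rot: [-3.141, -0.0, -0.522]
contact_force: [-0.5, -0.7, -0.7]
grip_width: 30.2
```

drive_tool([
  [0,0,-0.5,0],
  [0,0,0,0],
])

```text
time: 10.15
tool_pos: [599.1, 191.1, 59.4]
tcp_rot: [-3.141, -0.0, -0.522]
contact_force: [-2.8, -0.3, 5.5]
grip_width: 30.4
```

drive_tool([
  [0,0,-0.4,0],
  [0,0,0,0],
])

```text
time: 10.35
tool_pos: [599.1, 191.1, 59.4]
tcp_rot: [-3.141, -0.001, -0.522]
contact_force: [-4.0, -0.3, 8.4]
grip_width: 30.2
```

drive_tool([
  [0,0,0.9,0],
  [0,0,0,0],
  [0,0,0,0],
  [0,0,0,0],
], hand=0.35)

```text
time: 10.75
tool_pos: [599.1, 191.1, 58.9]
tcp_rot: [3.141, 0.0, -0.522]
contact_force: [0.6, 0.5, 0.2]
grip_width: 56.7
```

drive_tool([
  [0,0,10,0],
  [0,0,40,0],
  [0,0,45,0],
  [0,0,45,0],
  [0,0,30,0],
  [0,0,0,0],
  [0,0,0,0],
])

```text
time: 11.45
tool_pos: [599.1, 191.1, 230.0]
tcp_rot: [-3.141, -0.001, -0.522]
contact_force: [-0.7, 0.6, -1.3]
grip_width: 59.7
```

```bash
python3 - <<'E'
from cap import *
st(); c=cap("wrist","wrist6"); tops(c,95,110,103.,(400,750,50,350)); weigh(5)
E
```

```text
t 11.45 tcp [599.1 191.1 230. ] rpy [-1.7994e+02 -7.0000e-02 -2.9930e+01] F [-0.67  0.56 -1.28] w 59.7
top [ 307  202   41   60 2376] rect [598.8 192.6] [29.5 45.4] 59.3 mean [599.  192.7] z 103.5
F mean [-0.22 -0.55 -0.02] sd [0.56 0.65 0.71]
```

View pics/wrist6.png

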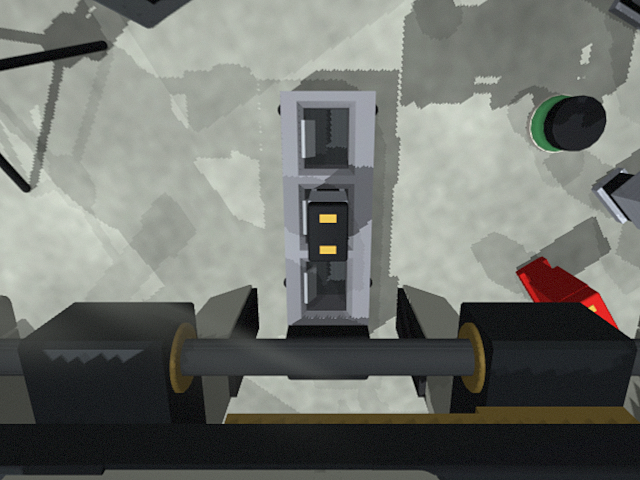

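drive_tool([
  [-16.1,-30.9,0,5.5],
  [-16.1,-30.9,0,5.5],
  [-16.1,-30.9,0,5.5],
  [-16.1,-30.9,0,5.5],
  [-16.1,-30.9,0,5.5],
  [-16.1,-30.9,0,5.5],
  [-16.1,-30.9,0,5.5],
  [-16.1,-30.9,0,5.5],
  [0,0,0,0],
  [0,0,0,0],
])

```text
time: 12.75
tool_pos: [470.2, -56.4, 229.0]
tcp_rot: [-3.141, -0.0, 0.242]
contact_force: [-0.3, 0.8, 0.7]
grip_width: 59.9
```

```bash
python3 - <<'E'
from cap import *
st(); c=cap("wrist","wrist7"); tops(c)
E
```

```text
t 12.75 tcp [470.2 -56.4 229. ] rpy [-179.98   -0.     13.89] F [-0.32  0.83  0.74] w 59.9
top [ 446    4   60   83 3410] rect [ 615.6 -120.7] [43.7 31.7] 33.4 mean [ 616.1 -120.6] z 95.2
top [ 304  198   41   58 2263] rect [471.1 -53.1] [44.4 29.7] 14.4 mean [471.3 -53.2] z 95.5
top [ 167  223   44   60 2272] rect [425.8  43.5] [45.6 31.5] 5.1 mean [426.1  43.7] z 95.5
top [319 317  49  22 572] rect [393. -88.] [19.  39.3] 14.0 mean [390.1 -88.8] z 94.9
top [388 407  18   7  76] rect [ 327.1 -153.2] [ 6.2 14.8] 14.0 mean [ 326.3 -154.2] z 90.8
```

View pics/wrist7.png

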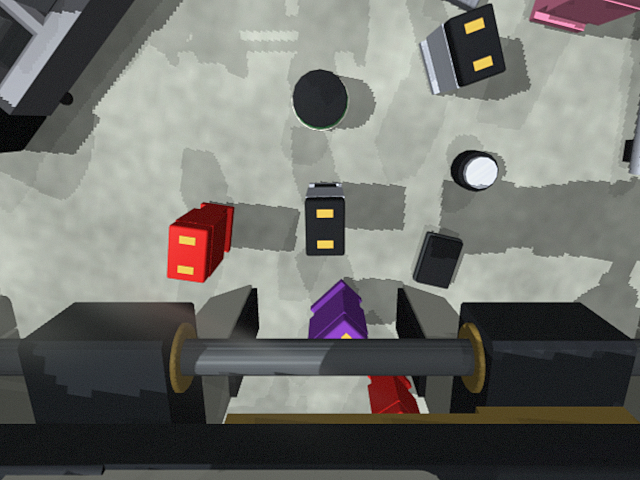

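drive_tool([
  [1,2.4,0,0.5],
  [0,0,-40,0],
  [0,0,-40,0],
  [0,0,-40,0],
  [0,0,-32,0],
  [0,0,-18,0],
  [0,0,-8,0],
  [0,0,0,0],
])

```text
time: 13.6
tool_pos: [471.1, -52.8, 50.3]
tcp_rot: [-3.141, 0.002, 0.255]
contact_force: [0.4, -0.0, 0.7]
grip_width: 59.6
```

drive_tool([
  [0,0,0,0],
  [0,0,0,0],
  [0,0,0,0],
  [0,0,0,0],
  [0,0,0,0],
], hand=1)

```text
time: 14.1
tool_pos: [471.6, -53.8, 51.7]
tcp_rot: [3.141, -0.001, 0.254]
contact_force: [0.0, 0.6, 4.3]
grip_width: 29.6
```

drive_tool([
  [0,0,10,0],
  [0,0,30,0],
  [0,0,40,0],
  [0,0,40,0],
  [0,0,40,0],
  [0,0,30,0],
  [0,0,10,0],
  [0,0,0,0],
  [0,0,0,0],
  [0,0,0,0],
])

```text
time: 15.1
tool_pos: [470.2, -53.4, 249.1]
tcp_rot: [-3.14, 0.004, 0.254]
contact_force: [0.0, -0.2, -4.8]
grip_width: 29.8
```

```bash
python3 - <<'E'
from cap import *
weigh(8); st()
E
```

```text
F mean [ 0.17  0.05 -5.1 ] sd [0.47 0.6  0.43]
t 15.5 tcp [471.2 -53.7 251. ] rpy [-1.800e+02  2.000e-02  1.457e+01] F [-0.58  0.2  -4.64] w 30.0
```

drive_tool([
  [23.1,26.5,0,-5.5],
  [23.1,26.5,0,-5.5],
  [23.1,26.5,0,-5.5],
  [23.1,26.5,0,-5.5],
  [23.1,26.5,0,-5.6],
  [23.1,26.5,0,-5.6],
  [23.1,26.5,0,-5.6],
  [23.1,26.5,0,-5.6],
  [0,0,-45,0],
  [0,0,-45,0],
  [0,0,0,0],
  [0,0,0,0],
])

```text
time: 16.7
tool_pos: [656.0, 158.2, 161.2]
tcp_rot: [3.141, 0.001, -0.521]
contact_force: [1.5, 0.3, -3.8]
grip_width: 30.0
```

```bash
python3 - <<'E'
from cap import *
for i in range(3): st();c=cap("wrist","wrist8")
rel("wrist8")
E
```

```text
t 16.7 tcp [656.  158.2 161.2] rpy [ 1.7994e+02  7.0000e-02 -2.9830e+01] F [ 1.49  0.32 -3.83] w 30.0
t 16.75 tcp [657.3 158.3 163.4] rpy [-1.7989e+02 -1.5000e-01 -2.9840e+01] F [ 0.6   0.48 -4.68] w 29.6
t 16.8 tcp [657.8 158.3 164.5] rpy [-179.82   -0.25  -29.85] F [ 0.66  0.3  -5.04] w 29.9
pack (cam-rel, cradle axes) [-78.83   0.67] n 90 zmin 119.6
axis y 0.19 slope deg -0.09 n 4 xmax -42.5
edges [(-88.5, -30), (-88.0, -34), (-87.5, -32), (-79.5, 49), (-79.0, 25), (-55.0, 37), (-54.5, 23), (-54.0, 13), (-50.5, 13), (-43.5, -32), (-43.0, -57), (-42.5, -29), (-37.0, 16), (-36.5, 18), (-36.0, 13), (-25.5, 13), (-19.0, 28), (-18.5, 35), (-18.0, 16), (71.0, -124), (71.5, -65)]
```

View pics/wrist8.png

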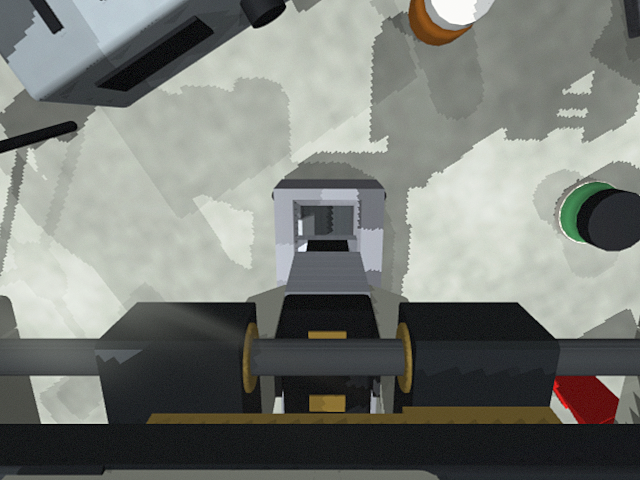

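```bash
python3 - <<'E'
from cap import *
for i in range(5): st();c=cap("wrist","wrist9")
rel("wrist9")
E
```

```text
t 16.85 tcp [657.8 158.3 164.8] rpy [-179.8    -0.28  -29.85] F [-0.38  0.91 -4.88] w 29.9
t 16.9 tcp [657.6 158.3 164.6] rpy [-179.81   -0.26  -29.85] F [-0.52 -0.85 -5.04] w 29.8
t 16.95 tcp [657.3 158.2 164.1] rpy [-179.84   -0.22  -29.85] F [-0.15 -0.05 -5.71] w 30.2
t 17.0 tcp [656.9 158.2 163.5] rpy [-1.7987e+02 -1.7000e-01 -2.9850e+01] F [-0.05  0.39 -5.26] w 30.0
t 17.05 tcp [656.6 158.3 163. ] rpy [-1.7991e+02 -1.3000e-01 -2.9840e+01] F [ 0.65  0.23 -5.37] w 29.6
pack (cam-rel, cradle axes) [-79.15   0.45] n 90 zmin 118.1
axis y 0.59 slope deg 0.08 n 4 xmax -42.1
edges [(-88.5, -30), (-88.0, -31), (-87.5, -32), (-80.0, 19), (-79.5, 45), (-79.0, 14), (-54.5, 30), (-54.0, 23), (-53.5, 14), (-50.5, 18), (-50.0, 13), (-43.0, -41), (-42.5, -57), (-42.0, -48), (-36.0, 29), (-18.5, 35), (-18.0, 47), (-17.5, 14), (70.0, -148), (70.5, -42)]
```

drive_tool([
  [0,0,-20,0],
  [0,0,-20,0],
  [0,0,-15,0],
  [0,0,-8,0],
  [0,0,-4,0],
  [0,0,0,0],
  [0,0,0,0],
])

```text
time: 17.8
tool_pos: [656.6, 158.4, 95.1]
tcp_rot: [-3.141, -0.001, -0.521]
contact_force: [0.2, 0.5, -4.1]
grip_width: 29.9
```

```bash
python3 - <<'E'
from cap import *
st();c=cap("wrist","wrist10")
rel("wrist10");st()
E
```

```text
t 17.8 tcp [656.6 158.4  95.1] rpy [-1.7995e+02 -7.0000e-02 -2.9830e+01] F [ 0.2   0.5  -4.12] w 29.9
pack (cam-rel, cradle axes) [-79.27   0.31] n 90 zmin 44.0
axis y 0.23 slope deg -0.13 n 4 xmax -41.6
edges [(-91.5, 41), (-91.0, 58), (-90.5, 23), (-89.5, -20), (-66.5, -47), (-66.0, -53), (-60.5, 16), (-60.0, 61), (-59.5, 26), (-57.5, -23), (-57.0, -22), (-54.0, 15), (-50.0, 17), (-42.5, -17), (-34.5, 35), (-34.0, 20), (-23.5, 14), (35.5, 24), (36.0, 58), (52.0, -68), (52.5, -126)]
t 17.85 tcp [656.6 158.4  95.2] rpy [-1.7994e+02 -8.0000e-02 -2.9830e+01] F [ 0.23 -0.11 -4.81] w 29.7
```

Still aligned to within about 0.7 mm, so I'll press it in.

drive_tool([
  [0,0,-4,0],
  [0,0,-4,0],
  [0,0,-3,0],
  [0,0,-2,0],
])

```text
time: 18.25
tool_pos: [656.1, 157.5, 81.7]
tcp_rot: [3.141, -0.001, -0.521]
contact_force: [-2.2, -4.6, 4.7]
grip_width: 30.0
```

drive_tool([
  [0,0,-2,0],
  [0,0,-2,0],
  [0,0,-2,0],
])

```text
time: 18.55
tool_pos: [655.6, 157.3, 74.8]
tcp_rot: [3.14, 0.0, -0.521]
contact_force: [-2.3, -4.5, -1.8]
grip_width: 29.6
```

drive_tool([
  [0,0,-2,0],
  [0,0,-2,0],
  [0,0,-2,0],
])

```text
time: 18.85
tool_pos: [655.4, 157.4, 68.6]
tcp_rot: [3.139, 0.001, -0.521]
contact_force: [-2.1, -4.7, -2.8]
grip_width: 29.8
```

drive_tool([
  [0,0,-2,0],
  [0,0,-2,0],
])

```text
time: 19.05
tool_pos: [655.4, 157.4, 64.5]
tcp_rot: [3.139, 0.001, -0.521]
contact_force: [-1.9, -4.5, -1.1]
grip_width: 29.7
```

drive_tool([
  [0,0,-2,0],
  [0,0,-1.5,0],
  [0,0,0,0],
])

```text
time: 19.35
tool_pos: [655.9, 158.7, 60.9]
tcp_rot: [-3.141, 0.001, -0.521]
contact_force: [-0.8, 1.0, -5.6]
grip_width: 30.1
```

drive_tool([
  [0,0,-0.7,0],
  [0,0,0,0],
])

```text
time: 19.55
tool_pos: [656.0, 158.6, 60.8]
tcp_rot: [-3.141, 0.0, -0.52]
contact_force: [-0.2, -0.4, -4.9]
grip_width: 29.7
```

drive_tool([
  [0,0,-0.6,0],
  [0,0,0,0],
])

```text
time: 19.75
tool_pos: [656.0, 158.4, 60.3]
tcp_rot: [-3.142, 0.0, -0.521]
contact_force: [0.2, 0.9, -5.4]
grip_width: 30.0
```

drive_tool([
  [0,0,-0.5,0],
  [0,0,0,0],
])

```text
time: 19.95
tool_pos: [656.1, 158.3, 59.9]
tcp_rot: [-3.142, -0.0, -0.521]
contact_force: [0.6, -0.0, -4.9]
grip_width: 29.8
```

drive_tool([
  [0,0,-0.5,0],
  [0,0,0,0],
])

```text
time: 20.15
tool_pos: [656.1, 158.3, 59.8]
tcp_rot: [-3.141, -0.0, -0.521]
contact_force: [-1.0, 0.4, -1.3]
grip_width: 30.0
```

drive_tool([
  [0,0,-0.5,0],
  [0,0,0,0],
])

```text
time: 20.35
tool_pos: [656.1, 158.3, 59.8]
tcp_rot: [-3.141, -0.001, -0.521]
contact_force: [-3.2, -0.3, 5.6]
grip_width: 29.6
```

drive_tool([
  [0,0,-0.4,0],
  [0,0,0,0],
])

```text
time: 20.55
tool_pos: [656.1, 158.3, 59.8]
tcp_rot: [-3.141, -0.001, -0.521]
contact_force: [-5.7, -0.2, 7.8]
grip_width: 30.2
```

drive_tool([
  [0,0,0.9,0],
  [0,0,0,0],
  [0,0,0,0],
  [0,0,0,0],
], hand=0.35)

```text
time: 20.95
tool_pos: [656.1, 158.3, 59.1]
tcp_rot: [-3.142, -0.0, -0.521]
contact_force: [-0.3, -0.5, -0.2]
grip_width: 56.7
```

drive_tool([
  [0,0,10,0],
  [0,0,40,0],
  [0,0,45,0],
  [0,0,45,0],
  [0,0,30,0],
  [0,0,0,0],
  [0,0,0,0],
])

```text
time: 21.65
tool_pos: [656.1, 158.3, 230.3]
tcp_rot: [-3.141, -0.001, -0.521]
contact_force: [0.8, -0.4, -1.7]
grip_width: 60.0
```

```bash
python3 - <<'E'
from cap import *
st(); c=cap("wrist","wrist11"); tops(c,95,110,103.,(400,750,50,350)); st()
E
```

```text
t 21.65 tcp [656.1 158.3 230.3] rpy [-1.7995e+02 -8.0000e-02 -2.9830e+01] F [ 0.75 -0.41 -1.74] w 60.0
top [ 307  203   41   59 2370] rect [655.5 160. ] [29.5 44.8] 59.4 mean [655.9 160. ] z 103.5
top [ 308  284   39   55 2047] rect [599.9 192.1] [29.6 46.8] 59.7 mean [600.  192.2] z 103.5
t 21.7 tcp [655.5 158.2 228.7] rpy [ 1.7995e+02  6.0000e-02 -2.9830e+01] F [ 0.25  0.75 -0.09] w 59.6
```

drive_tool([
  [-4,-28,0,6.3],
  [-4,-28,0,6.3],
  [-4,-28,0,6.3],
  [-4,-28,0,6.3],
  [-4,-28,0,6.3],
  [-4,-28,0,6.3],
  [-4,-28,0,6.3],
  [-4,-28,0,6.3],
  [-4,-28,0,6.3],
  [-4,-28,0,6.3],
  [0,0,0,0],
  [0,0,0,0],
])

```text
time: 22.9
tool_pos: [615.3, -121.8, 227.7]
tcp_rot: [-3.139, 0.002, 0.576]
contact_force: [-0.5, 0.0, 0.1]
grip_width: 59.7
```

```bash
python3 - <<'E'
from cap import *
st(); c=cap("wrist","wrist12"); tops(c); st()
E
```

```text
t 22.9 tcp [ 615.3 -121.8  227.7] rpy [-1.7985e+02  9.0000e-02  3.3010e+01] F [-0.55  0.02  0.09] w 59.7
top [ 434  184   72   62 2399] rect [ 681.8 -202.9] [29.7 45.8] 0.9 mean [ 682.  -202.7] z 95.2
top [ 310  198   40   59 2297] rect [ 617.3 -121.6] [44.9 29.7] 33.1 mean [ 617.4 -121.6] z 95.4
top [  10  281   47   57 1699] rect [427.4  42.6] [49.4 32.9] 5.7 mean [432.   42.6] z 95.5
t 22.95 tcp [ 615.6 -121.1  228. ] rpy [-1.7987e+02  7.0000e-02  3.3080e+01] F [-0.19 -0.1  -0.32] w 59.7
```

View pics/wrist12.png

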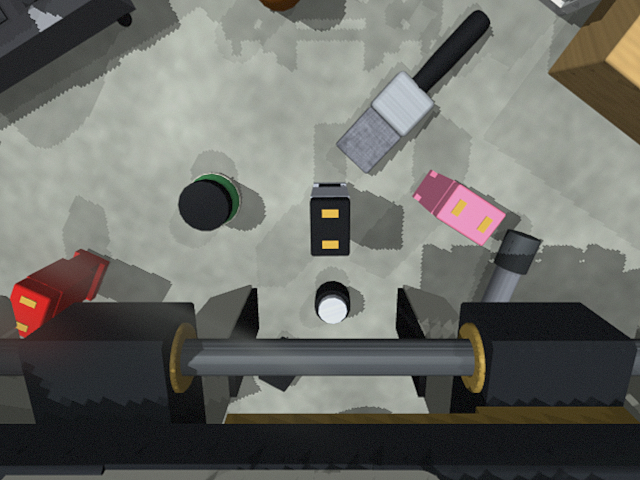

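drive_tool([
  [1.8,-1,0,0],
  [0,0,-40,0],
  [0,0,-40,0],
  [0,0,-40,0],
  [0,0,-32,0],
  [0,0,-18,0],
  [0,0,-8,0],
  [0,0,0,0],
])

```text
time: 23.75
tool_pos: [617.6, -121.8, 50.4]
tcp_rot: [-3.14, 0.001, 0.58]
contact_force: [-0.4, -0.1, 1.1]
grip_width: 59.7
```

drive_tool([
  [0,0,0,0],
  [0,0,0,0],
  [0,0,0,0],
  [0,0,0,0],
  [0,0,0,0],
], hand=1)

```text
time: 24.25
tool_pos: [618.1, -122.9, 52.1]
tcp_rot: [3.141, -0.001, 0.579]
contact_force: [-0.3, 0.5, 1.5]
grip_width: 29.5
```

drive_tool([
  [0,0,10,0],
  [0,0,30,0],
  [0,0,40,0],
  [0,0,40,0],
  [0,0,40,0],
  [0,0,30,0],
  [0,0,10,0],
  [0,0,0,0],
  [0,0,0,0],
  [0,0,0,0],
])

```text
time: 25.25
tool_pos: [616.9, -122.4, 248.8]
tcp_rot: [-3.138, 0.003, 0.579]
contact_force: [-0.2, 0.1, -1.8]
grip_width: 29.7
```

```bash
python3 - <<'E'
from cap import *
weigh(8); st()
E
```

```text
F mean [-0.1   0.34 -1.66] sd [0.45 0.51 0.48]
t 25.65 tcp [ 617.8 -122.7  251.1] rpy [-1.7999e+02  1.0000e-02  3.3170e+01] F [ 0.28  0.4  -0.96] w 30.0
```

drive_tool([
  [-7.6,34.7,0,-6.3],
  [-7.6,34.7,0,-6.3],
  [-7.6,34.7,0,-6.3],
  [-7.6,34.7,0,-6.3],
  [-7.6,34.7,0,-6.3],
  [-7.6,34.7,0,-6.3],
  [-7.6,34.7,0,-6.3],
  [-7.6,34.7,0,-6.3],
  [-7.6,34.7,0,-6.3],
  [-7.6,34.7,0,-6.3],
  [0,0,-40,0],
  [0,0,-45,0],
])

```text
time: 26.85
tool_pos: [542.6, 226.0, 167.3]
tcp_rot: [-3.138, -0.004, -0.518]
contact_force: [0.3, -0.5, -2.5]
grip_width: 29.7
```

drive_tool([
  [0,0,0,0],
  [0,0,0,0],
  [0,0,0,0],
  [0,0,0,0],
  [0,0,0,0],
])

```text
time: 27.35
tool_pos: [542.7, 224.3, 168.1]
tcp_rot: [-3.14, -0.002, -0.521]
contact_force: [-0.2, 0.0, -1.5]
grip_width: 29.8
```

```bash
python3 - <<'E'
from cap import *
st();c=cap("wrist","wrist13");rel("wrist13");st()
tops(c,98,108,103.,(400,750,50,350))
E
```

```text
t 27.35 tcp [542.7 224.3 168.1] rpy [-1.7988e+02 -1.3000e-01 -2.9850e+01] F [-0.22  0.03 -1.54] w 29.8
pack (cam-rel, cradle axes) [-78.98   0.65] n 90 zmin 122.2
axis y 0.17 slope deg -0.05 n 16 xmax 71.4
edges [(-89.5, -30), (-89.0, -28), (-88.5, -22), (-81.0, 45), (-80.5, 23), (-80.0, 13), (-55.0, 25), (-54.5, 27), (-54.0, 20), (-44.5, -32), (-44.0, -50), (-43.5, -63), (-43.0, -31), (10.0, 22), (10.5, 29), (11.0, 18), (15.5, 14), (29.0, 14), (29.5, -18), (34.0, 25), (35.0, -47), (35.5, -60), (71.5, -42)]
t 27.4 tcp [542.5 224.3 167.7] rpy [-1.7991e+02 -1.0000e-01 -2.9850e+01] F [ 0.18 -0.14 -0.95] w 29.8
top [ 299    0   60   63 3696] rect [647.5 164.8] [29.8 28.2] 60.2 mean [647.8 164.6] z 103.3
top [ 301  106   56   82 4467] rect [598.1 193.1] [29.8 42.9] 60.2 mean [598.6 192.8] z 103.4
```

View pics/wrist13.png

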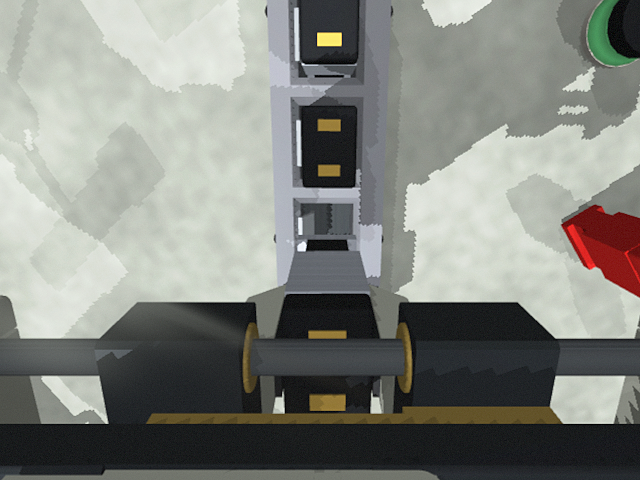

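drive_tool([
  [-0.4,-0.1,-20,0],
  [0,0,-20,0],
  [0,0,-15,0],
  [0,0,-10,0],
  [0,0,-6,0],
  [0,0,0,0],
  [0,0,0,0],
  [0,0,0,0],
])

```text
time: 28.2
tool_pos: [541.9, 224.4, 96.2]
tcp_rot: [-3.141, -0.001, -0.521]
contact_force: [0.7, 0.2, -2.4]
grip_width: 29.9
```

```bash
python3 - <<'E'
from cap import *
st();c=cap("wrist","wrist14");rel("wrist14");st()
E
```

```text
t 28.2 tcp [541.9 224.4  96.2] rpy [-1.7994e+02 -6.0000e-02 -2.9830e+01] F [ 0.73  0.19 -2.36] w 29.9
pack (cam-rel, cradle axes) [-79.12   0.44] n 90 zmin 44.6
axis y 0.16 slope deg 0.0 n 13 xmax 52.6
edges [(-91.5, 69), (-91.0, 55), (-90.5, 18), (-90.0, -13), (-89.5, -23), (-66.5, -40), (-66.0, -41), (-65.5, -16), (-61.5, 14), (-61.0, 18), (-60.5, 19), (-60.0, 20), (-59.5, 13), (-57.5, -29), (-57.0, -19), (-53.5, 14), (-47.0, -29), (-46.5, -31), (-9.0, 16), (12.0, 39), (12.5, 15), (16.5, 18), (23.5, -14), (27.5, 30), (28.0, 14), (28.5, -25), (36.5, -15), (37.0, 44), (37.5, 75), (38.0, -135), (38.5, -91), (52.5, -54)]
t 28.25 tcp [541.9 224.3  96.1] rpy [-1.7995e+02 -6.0000e-02 -2.9830e+01] F [ 0.11 -0.21 -1.41] w 29.5
```

View pics/wrist14.png

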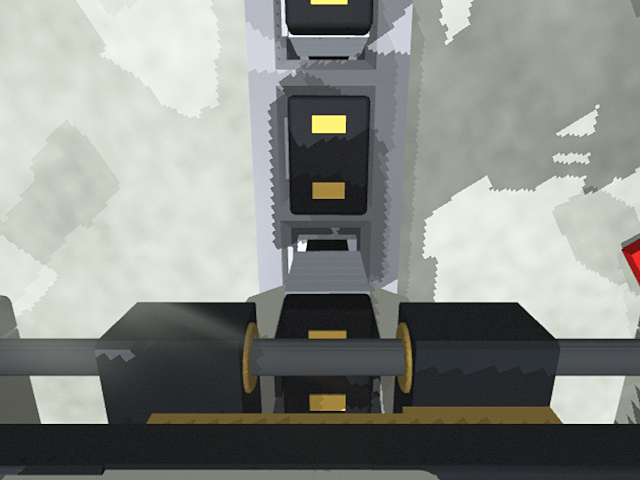

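drive_tool([
  [-0.1,-0.3,-4,0],
  [0,0,-4,0],
  [0,0,-3,0],
  [0,0,-2,0],
])

```text
time: 28.65
tool_pos: [541.0, 223.2, 82.4]
tcp_rot: [3.14, 0.0, -0.521]
contact_force: [-2.6, -4.2, 5.7]
grip_width: 30.1
```

drive_tool([
  [0,0,-2,0],
  [0,0,-2,0],
  [0,0,-2,0],
])

```text
time: 28.95
tool_pos: [540.7, 223.0, 76.0]
tcp_rot: [3.139, 0.001, -0.521]
contact_force: [-1.2, -4.0, 1.1]
grip_width: 29.8
```

drive_tool([
  [0,0,-2,0],
  [0,0,-2,0],
  [0,0,-2,0],
])

```text
time: 29.25
tool_pos: [540.3, 223.0, 69.6]
tcp_rot: [3.139, 0.002, -0.521]
contact_force: [-1.9, -3.9, 0.7]
grip_width: 29.7
```

drive_tool([
  [0,0,-2,0],
  [0,0,-2,0],
])

```text
time: 29.45
tool_pos: [540.3, 223.0, 65.6]
tcp_rot: [3.139, 0.001, -0.521]
contact_force: [-2.0, -4.5, 0.7]
grip_width: 30.2
```

drive_tool([
  [0,0,-2,0],
  [0,0,-1.5,0],
  [0,0,0,0],
])

```text
time: 29.75
tool_pos: [541.3, 224.2, 62.4]
tcp_rot: [-3.141, 0.0, -0.521]
contact_force: [-0.5, 0.1, -2.5]
grip_width: 30.0
```

drive_tool([
  [0,0,-0.7,0],
  [0,0,-0.5,0],
  [0,0,0,0],
])

```text
time: 30.05
tool_pos: [541.3, 224.0, 61.6]
tcp_rot: [-3.142, 0.0, -0.521]
contact_force: [0.4, -0.2, -1.9]
grip_width: 30.3
```

drive_tool([
  [0,0,-0.5,0],
  [0,0,0,0],
])

```text
time: 30.25
tool_pos: [541.3, 224.0, 61.1]
tcp_rot: [3.142, 0.0, -0.521]
contact_force: [0.1, 0.2, -1.6]
grip_width: 29.6
```

drive_tool([
  [0,0,-0.5,0],
  [0,0,0,0],
])

```text
time: 30.45
tool_pos: [541.3, 223.9, 60.6]
tcp_rot: [3.141, 0.0, -0.521]
contact_force: [-0.1, 0.1, -2.7]
grip_width: 29.9
```

drive_tool([
  [0,0,-0.5,0],
  [0,0,0,0],
])

```text
time: 30.65
tool_pos: [541.3, 223.9, 60.1]
tcp_rot: [3.141, 0.0, -0.521]
contact_force: [-0.6, 0.5, -2.2]
grip_width: 30.2
```

drive_tool([
  [0,0,-0.5,0],
  [0,0,0,0],
])

```text
time: 30.85
tool_pos: [541.3, 223.9, 60.0]
tcp_rot: [-3.142, -0.0, -0.521]
contact_force: [-1.1, -0.4, 2.5]
grip_width: 29.9
```

drive_tool([
  [0,0,-0.5,0],
  [0,0,0,0],
])

```text
time: 31.05
tool_pos: [541.4, 223.9, 60.0]
tcp_rot: [-3.141, -0.0, -0.521]
contact_force: [-2.3, -0.9, 6.0]
grip_width: 30.1
```

drive_tool([
  [0,0,-0.3,0],
  [0,0,0,0],
])

```text
time: 31.25
tool_pos: [541.4, 223.9, 60.0]
tcp_rot: [-3.141, -0.001, -0.521]
contact_force: [-3.5, -1.0, 9.6]
grip_width: 29.9
```

Pack C is home against the floor. I'll release it and retreat for a final check.

drive_tool([
  [0,0,0.9,0],
  [0,0,0,0],
  [0,0,0,0],
  [0,0,0,0],
], hand=0.35)

```text
time: 31.65
tool_pos: [541.3, 223.9, 59.5]
tcp_rot: [3.141, 0.0, -0.521]
contact_force: [0.7, 0.9, -0.2]
grip_width: 56.4
```

drive_tool([
  [0,0,10,0],
  [0,0,40,0],
  [0,0,45,0],
  [0,0,45,0],
  [0,0,30,0],
  [0,0,0,0],
  [0,0,0,0],
  [0,0,0,0],
  [0,0,0,0],
])

```text
time: 32.55
tool_pos: [540.6, 223.7, 228.2]
tcp_rot: [3.139, 0.002, -0.521]
contact_force: [0.7, 0.7, -1.5]
grip_width: 59.7
```

```bash
python3 - <<'E'
from cap import *
st(); c=cap("wrist","wrist15"); tops(c,95,112,103.,(400,750,50,350)); st()
E
```

```text
t 32.55 tcp [540.6 223.7 228.2] rpy [ 1.7987e+02  1.3000e-01 -2.9830e+01] F [ 0.71  0.69 -1.46] w 59.7
top [ 302    0   47   73 3377] rect [653.3 161.6] [29.8 41.7] 60.2 mean [653.7 161.3] z 103.4
top [ 303  106   45   66 2845] rect [598.2 193.2] [29.8 43.2] 60.2 mean [598.6 193. ] z 103.4
top [ 305  202   41   59 2374] rect [541.2 225.8] [29.6 44. ] 60.2 mean [541.5 225.6] z 103.5
top [579 223  32  51 458] rect [429.4  58.3] [42.2 11.6] 2.3 mean [430.9  57.8] z 95.6
t 32.6 tcp [540.8 223.7 228.3] rpy [ 1.7988e+02  1.1000e-01 -2.9830e+01] F [ 0.99 -0.34 -0.17] w 59.7
```

drive_tool([
  [-20,-40,0,0],
  [-20,-40,0,0],
  [-20,-40,0,0],
  [-20,-40,0,0],
  [-10,-40,0,0],
  [0,0,0,0],
  [0,0,0,0],
  [0,0,0,0],
])

```text
time: 33.4
tool_pos: [451.5, 24.6, 229.4]
tcp_rot: [-3.142, 0.001, -0.52]
contact_force: [0.4, 0.6, 0.4]
grip_width: 59.7
```

```bash
python3 - <<'E'
from cap import *
st(); c=cap("side","side16"); tops(c,98,110,103.,(400,750,50,350))
c=cap("scene","scene16"); tops(c,98,110,103.,(400,750,50,350))
E
```

```text
t 33.4 tcp [451.5  24.6 229.4] rpy [-1.80e+02  4.00e-02 -2.98e+01] F [0.41 0.62 0.44] w 59.7
top [160 232  26  21 388] rect [650.7 163.3] [29.8 51.4] 59.7 mean [650.8 163.3] z 102.8
top [168 255  28  24 457] rect [594.8 195.5] [30.  49.6] 59.7 mean [594.7 195.5] z 102.7
top [178 281  30  28 565] rect [537.3 228.3] [30.  49.2] 60.5 mean [537.3 228.5] z 102.8
top [421 140  22  20 330] rect [539.8 219. ] [31.3 49.1] 60.6 mean [539.5 219.1] z 102.6
top [430 167  23  22 376] rect [596.7 186.7] [31. 47.] 60.6 mean [597.  186.6] z 102.7
top [439 196  25  25 435] rect [653.6 154.1] [31.1 47.5] 60.6 mean [653.4 154.1] z 102.4
```

View pics/scene16.png

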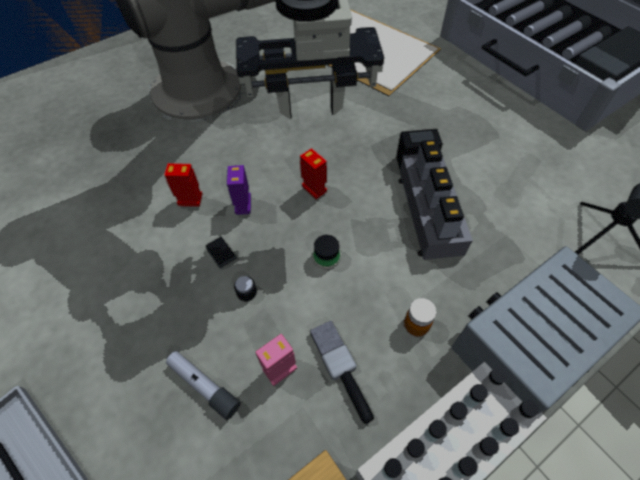

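View pics/side16.png

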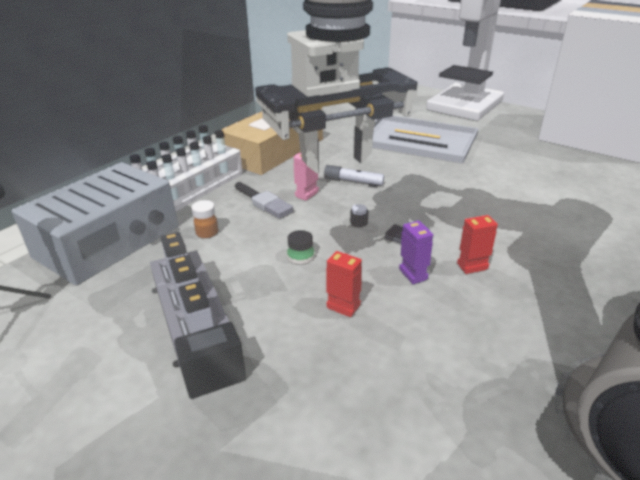

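All three packs stand in the cradle with their tops at about 103 mm in the wrist, scene and side cameras, evenly spaced about 66 mm apart. The bystanders and look-alikes sit at the same pixels as at the start. Handing in.

```bash
python3 - <<'E'
from plant import job
print(job.close_job())
E
```

```text
the job is handed in; nothing more can be done
None
```

I lifted and weighed each pack once, seated all three in their bays, and handed the job in at about 33 s of the 72 s allowed. No verdict came back, so the result rests on my own checks below.

| Pack (start position, mm) | Force when lifted | Taken as | Bay |
|---|---|---|---|
| (464, -255) | 3.2 N | half filled | bay2 (middle) |
| (471, -54) | 5.1 N | full | bay3 (far) |
| (618, -122) | 1.7 N | empty shell | bay1 (next to housing) |

- **Pressing:** each pack gave a sideways catch force, the push dropped as the catch snapped in, and then the floor stopped it. The highest upward force I read was 9.6 N, about 11 N of push including the pack's weight. I read forces only at the end of each short move, so a brief higher peak could have gone unseen.
- **Seating:** all three cameras put the pack tops at 102.4–103.5 mm, against 103 mm for fully home. The wrist camera puts the packs within about 2 mm of their bay centres and upright.
- **Bystanders and look-alikes:** by eye they are where they started in the final pictures. The gripper was open and well clear of everything.
- **Disagreement:** the scene and side cameras differ by about 8–9 mm in y across the whole scene, because of calibration. I used the wrist camera instead, whose sideways readings agreed with each grasp to about 1 mm.

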